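# One stroke of the cookie-disc press

## Task

Set the round pattern disc with the stub flat in the loading bay of the bench press, let go of it, then turn the flywheel by its handle anticlockwise (seen from above) through exactly one revolution, so that the plunger pushes the disc home under the holder's lips and draws back again; let go with the wheel back at its home mark. Turn gently, following the handle's own circle so that its pin is not forced sideways in the soft rubber sleeve that holds it, do not begin a second stroke, and leave the other things where they are.

Things in the scene. Friction and masses are not known exactly. Their poses are not given: they have to be found in the camera images.
- press: bench cookie-disc press, fixed on the 3 mm rubber mat. Origin under its base, on the mat. White base plate 130 (x) x 360 mm (y -190 to +170), 12 mm thick. Along y from + to -: a pedestal 124 x 125 mm, 62 mm high (y +150 to +25) with the flat flywheel on it; then the open loading bay; then the disc holder
- bay (a point): centre of the loading bay's floor, 20 mm above the press's origin at x 0, y -60 mm; axes as the press. The bay is a channel along y, 52 mm wide between rails 7 mm higher than the floor. The plunger's face (13 mm above the floor at its top) stands 30 mm off towards +y at rest; the holder's lips begin 30 mm off towards -y
- holder (a point): where a 44 mm disc's centre lies when it is home: x 0, y -108 mm of the press, on the channel floor; axes as the press. Two side lips, 11.5 to 15.5 mm above the floor, cover the channel from y -90 to -133 mm (end wall), with a 28 mm wide slot between them for a stub
- pedestal (a point): nominal spindle place: x 0, y +95 mm of the press, 62 mm above its origin. The real upright spindle is clamped anywhere within 22 mm of it in x and in y and is not tracked, and the wheel's home may face any way: find the circle by feel or sight. Flywheel: level, 136 mm across, its top 30 mm above this point
- stamp_grip (a point): the round pattern disc with a stub: plastic, foot disc 44 mm across and 8 mm thick, on it an upright stub 16 mm across and 30 mm tall (38 mm in all), about 40 g, standing on its foot. The point lies on the stub's axis 30 mm above the underside, 8 mm below the stub's top; z along the stub, up
- handle_mid (a point): middle of the flywheel's upright black handle: a freely spinning cylinder 22 mm across and 50 mm tall on a vertical pin, clamped in a slot of the wheel 40 to 54 mm from the spindle's axis (not tracked); the point is 25 mm below its top. It runs round a level circle; 3 to 6 N along the path turns it
- wheel (a joint): turn of the flywheel in rad: 0 at the start (home), grows anticlockwise seen from above; one revolution is 6.283. A pawl stops it at -0.12. At home a dark mark on its rim beside the handle stands at an upright pointer fixed at the rim. It stays where it is left
- plunger (a joint): travel of the plunger towards the press's -y, in m: 0 drawn back, 0.056 at half a turn of the wheel, 0 again after one turn; a further turn starts a second stroke
- pin_r (a joint): sideways shift, in m, of the handle's pin in its soft rubber sleeve on the wheel, along the wheel's radius (positive outwards); springs back to 0, gives 1 mm for 8 N on the handle. More than 2 mm (16 N) tears the sleeve
- pin_t (a joint): the same, along the handle's path (positive anticlockwise); likewise 1 mm for 8 N, at most 2 mm
- square_stamp: the square-footed pattern piece: square plate 56 x 56 x 8 mm with the same 16 mm stub; origin under its centre
- flat_disc: a flat plain disc, 60 mm across, 8 mm thick, no stub; origin under its centre
- muffin_case: silicone muffin case, 70 mm across, 35 mm high; origin under its centre
- pie_plate: small white enamel pie plate, 150 mm across, 28 mm high; origin under its centre
- cookie_gun: stainless hand-held cookie press with lever trigger, lying on its side, about 56 mm high; barrel 150 mm along its y, grip to its +x; origin under the barrel's middle
- jar: glass jar with steel lid, 64 mm across, 90 mm high; origin under its centre
- scraper: kitchen spatula lying on the mat; origin beneath it
There are look-alikes about, which are no part of the job. What is shaped like the part that bears stamp_grip but brown is not meant.

How it is judged:
By the outcome, as a careful person would: the job done as asked, in the order asked, and still so for the second after the job is handed in, with the robot touching nothing.
It also fails if it takes over 72 s, if anything falls off the work surface, if the arm or the gripper's body presses on something with over 40 N, if the wrist force passes 120 N, or if a joint passes its speed limit or range.

## Robot

A 6-joint arm with a two-finger parallel gripper is mounted at the origin on the work surface. World frame = base frame: x ahead of the robot, y to its left, z up, the work surface at z = 0. Lengths are in m, angles in degrees, forces in N, time in s.
With the tool pointing down it reaches from about 0.25 to 0.8 m from the base axis. Payload 3.9 kg.
Tool frame: the origin (TCP) lies midway between the tips of the shut fingers; the grasp point (between the pads) lies grasp_offset behind it (grasp_offset is the distance from the TCP to the grasp point, in m); z points along the fingers, y is the line along which they close (so a half turn about z gives the same grasp; the last joint's range is limited). The gripper opens to 85 mm and grips with 20 to 120 N. Pads are 22 mm wide; open, the fingers measure 114 mm over their backs; the gripper's body (76 mm by 85 mm) begins 54 mm behind the grasp point. The pads swing forward as they close: fully open they stand 13 mm farther back than shut.
Start: joints at [70.703, 14.897, -7.913, 67.191, 0, 90], TCP at [0.173, 0.495, 0.231] pointing down, gripper open.
Joint ranges: [-159.42, 159.42], [-47.68, 98.78], [-73.54, 78.23], [-108.79, 121.32], [-90, 84.71], [-180, 180]. Speed limits (degrees/s): [147.25, 147.25, 180, 180, 180, 180].

## Interface

Orientations are given as a 3x3 rotation matrix whose columns are the frame's x, y, z axes.
In Python, from station import * gives the robot as it stands.
- The arm moves only by the tool send_rows, never from a script. Its argument "rows" is a list of rows, each an object of numbers: "hand": the closure, from -1 (fully open) to 1 (shut); "dx", "dy", "dz": the shift along the tool's x, y, z in m; "rx", "ry", "rz": the turn, a rotation vector about the tool's x, y, z in degrees. A call has 1 to 8 rows; each row is the pose to reach, as a shift and turn from the pose commanded when the call began, along the tool's axes at that moment; what a row does not reach only later rows make up. A row lasts 1/12 s, in which the tool goes at most 41.7 mm and 7.16 degrees, less where a joint would pass 70% of its speed; a pose out of reach is approached as far as the arm can. A call with a gripper value outside its range is refused whole. The fingers move at their own pace and stop on an object; the grip force is fixed at half the most. Time passes only in rows, so rows that repeat a pose let the fingers close. It gives the time, the measured TCP pose, the force, the opening and the grip force at its end, in the units of the state.
- get_obs(): the state, without advancing time (a new reading comes with each control period).
- get_image(name): name is "scene" or "top" or "wrist"; returns a dict with "color" (384x512x3 uint8, red, green, blue), "range_z" (384x512 float32, m along the optical axis (not along the pixel's ray), 0 where there is no reading), "fx", "fy", "cx", "cy" (pixels), "rvec" (rotation vector, rad) and "tvec" (3), from world to camera coordinates, as OpenCV has them. Camera axes: x right, y down, z forward; pixel columns grow to the right and rows downward; lengths in m; the calibration is good to about 2 mm. A picture is of the moment at which its call begins.
- close_job(): hands the job in; it is judged then, once.
The state is a dict: "clock": time; "qpos": joint angles; "qvel": joint speeds; "tau": joint torques, N m; "position": TCP position; "ee_rot": TCP orientation; "contact_force": force on the tool from outside, world axes, zero at the start; "wrist_torque": the same for the moment, N m; "gripper_width": opening from 0.0 (shut) to 1.0 (fully open); "grip_force": force on a finger pad.
Only numpy, scipy, OpenCV 4.12 (cv2) and the standard library are available. Lean on these libraries where they do the work, as an engineer would, in place of code of your own. Each camera call takes 0.05 s, during which the arm holds its last target. There are 200 camera calls.

## Working session

There is one attempt and no reset: what is moved stays moved. The work goes in short steps, Python scripts to look and compute and a tool call to move; the robot and the scene stay as the last step left them, time stands still between calls to the robot, and variables do not carry over. Pictures are saved under pics/ and viewed, at most 10 in all, crops included, and the job is handed in when it is done.

Besides the shell and the picture viewer there is one more tool, called as a command line: name --argument value ..., lists and objects as JSON in quotes. send_rows: Moves the arm, as the interface text tells. Its arguments: {"type":"object","properties":{"rows":{"type":"array"}},"required":["rows"]}

```bash
mkdir -p pics
cat > h.py <<'E'
import numpy as np, cv2
from station import *
def save(im,name,crop=None,scale=1):
    c=im["color"][...,::-1]
    if crop: c=c[crop[1]:crop[3],crop[0]:crop[2]]
    cv2.imwrite("pics/"+name,cv2.resize(c,None,fx=scale,fy=scale,interpolation=cv2.INTER_CUBIC))
def world(im):
    z=im["range_z"].astype(float);v,u=np.indices(z.shape)
    P=np.stack([(u-im["cx"])/im["fx"]*z,(v-im["cy"])/im["fy"]*z,z],-1)
    R=cv2.Rodrigues(np.array(im["rvec"],float))[0]
    W=(P-np.array(im["tvec"]).ravel())@R
    W[z==0]=np.nan
    return W
E
python3 - <<'E'
from h import *
import pickle
o=get_obs();print({k:np.round(v,3).tolist() for k,v in o.items()})
for n in("scene","top"):
    im=get_image(n);pickle.dump(im,open(n+".pkl","wb"));save(im,n+"0.png",None,1.5)
E
```

```text
{'clock': 0.0, 'qpos': [70.703, 14.935, -7.987, 67.191, 0.001, 90.0], 'qvel': [-0.029, 0.028, -0.069, -0.103, -0.067, -0.028], 'tau': [-0.0, -40.568, 25.392, 0.019, -0.0, 0.0], 'position': [0.173, 0.495, 0.23], 'ee_rot': [[-0.944, 0.33, -0.001], [0.33, 0.944, -0.002], [0.0, -0.002, -1.0]], 'contact_force': [0.091, -0.083, -0.845], 'wrist_torque': [-0.033, -0.016, 0.003], 'grip_force': 0.0, 'gripper_width': 1.002}
```

View pics/scene0.png

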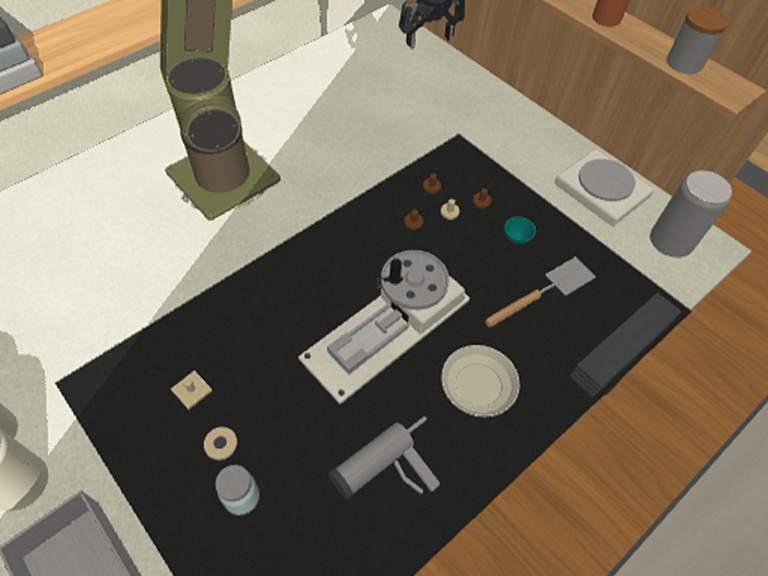

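View pics/top0.png

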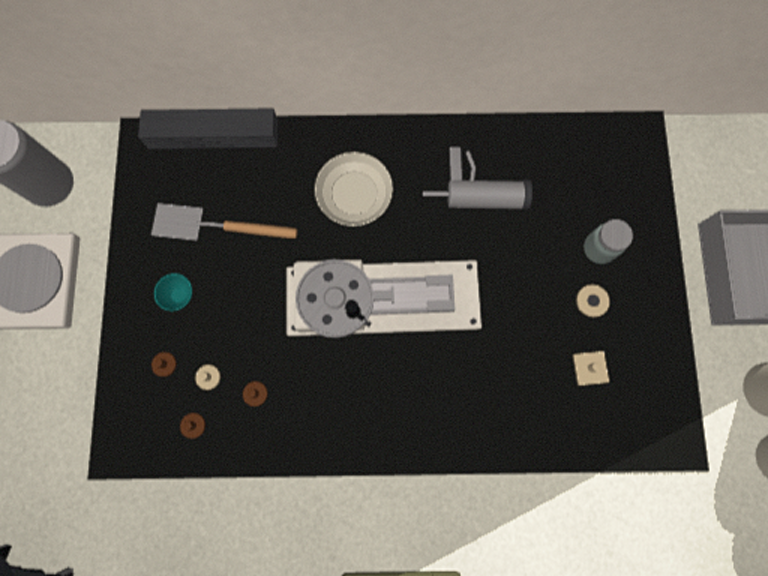

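The cream disc with stub is at scene (450,208) and top (207,377). It could be confused with:
- brown look-alikes, top (163,364), (255,394) and (192,426)
- the square stamp, top (591,368)
- the flat disc, top (593,300)

I choose the cream round one at top (207,377). The press's wheel is at top (335,298), the handle at (352,308) and the bay at about (400,294).

Run:
```python
from h import *
import pickle
T=pickle.load(open("top.pkl","rb"));S=pickle.load(open("scene.pkl","rb"))
for n,im,box in(("top",T,(115,230,160,272)),("scene",S,(285,125,315,155))):
    W=world(im);x0,y0,x1,y1=box
    w=W[y0:y1,x0:x1].reshape(-1,3);c=im["color"][y0:y1,x0:x1].reshape(-1,3).astype(int)
    m=(c[:,0]>130)&(c[:,2]>90)
    f=w[m&(w[:,2]<.016)];s=w[m&(w[:,2]>.033)]
    print(n,"foot",m.sum(),np.nanmedian(f,0).round(4),((np.nanmin(f,0)+np.nanmax(f,0))/2).round(4),np.ptp(f,0).round(3),"stub",len(s),s.mean(0).round(4),s.max(0).round(4), "mat",np.nanmedian(w[:,2]).round(4))
W=world(T);
# press base: white pixels z~.015
x0,y0,x1,y1=180,165,330,232
w=W[y0:y1,x0:x1].reshape(-1,3);c=T["color"][y0:y1,x0:x1].reshape(-1,3).astype(int)
for lo,hi in((.009,.021),(.018,.028),(.028,.034),(.055,.075),(.085,.1),(.1,.16)):
    p=w[(w[:,2]>lo)&(w[:,2]<hi)]
    r=cv2.minAreaRect((p[:,:2]*1000).astype(np.float32))
    print(lo,hi,len(p),np.round(p.mean(0),4),np.round(p.min(0),4),np.round(p.max(0),4),np.round(r[0],1),np.round(r[1],1),round(r[2],2))
p=w[(w[:,2]>.088)&(w[:,2]<.098)]
print("wheel circle",np.round(cv2.minEnclosingCircle((p[:,:2]*1000).astype(np.float32)),1) if 0 else cv2.minEnclosingCircle((p[:,:2]*1000).astype(np.float32)))
p=w[(w[:,2]>.125)];print("handle top",len(p),p.mean(0).round(4),np.median(p[:,2]))
save(T,"press.png",(185,165,325,232),5.5)
# close crop of choice
save(S,"choice.png",(255,105,350,175),6)
```

```text
top foot 188 [0.436  0.3414 0.0113] [0.4366 0.3442 0.0087] [0.044 0.039 0.015] stub 28 [0.4352 0.3441 0.0416] [0.4422 0.3518 0.0447] mat 0.0038
scene foot 100 [0.4434 0.3386 0.0112] [0.4376 0.3433 0.0068] [0.044 0.042 0.015] stub 15 [0.4377 0.3431 0.0392] [0.4439 0.35   0.0428] mat 0.0038
0.009 0.021 2376 [ 0.5748 -0.0354  0.0151] [ 0.4968 -0.1576  0.0091] [0.6723 0.2138 0.021 ] [580.2  26.4] [371.8 169.4] 87.0
0.018 0.028 937 [ 0.5781 -0.0266  0.0225] [ 0.5125 -0.152   0.018 ] [0.6427 0.1973 0.028 ] [576.6  22.8] [125.8 352.2] 1.57
0.028 0.034 229 [ 0.5768 -0.0009  0.0308] [ 0.5132 -0.1057  0.028 ] [0.6121 0.1736 0.034 ] [566.1  38.2] [ 90.2 286.1] 11.24
0.055 0.075 273 [0.5888 0.154  0.0646] [0.5125 0.0448 0.0577] [0.6378 0.1825 0.0721] [575.7 114. ] [124.9 135.7] 1.29
0.085 0.1 1981 [0.5626 0.1085 0.0922] [0.4957 0.0412 0.0857] [0.6291 0.1741 0.1   ] [562.3 107.7] [132.8 133.3] 89.39
0.1 0.16 125 [0.5437 0.0843 0.1276] [0.5273 0.0643 0.1   ] [0.5786 0.1214 0.151 ] [553.8  91.5] [65.7 31.7] 60.28
wheel circle ((560.5138549804688, 103.74734497070312), 71.86626434326172)
handle top 71 [0.5369 0.0745 0.1452] 0.14616125062523064
```

View pics/choice.png

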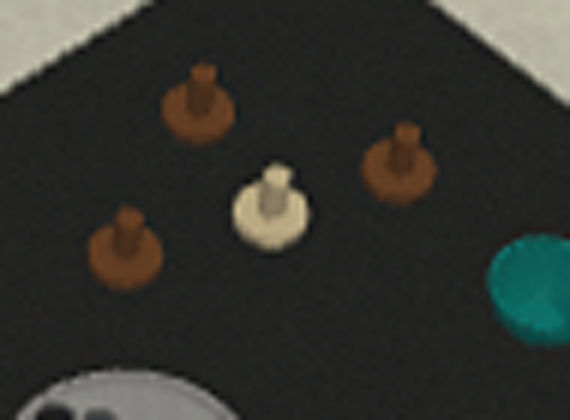

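View pics/press.png

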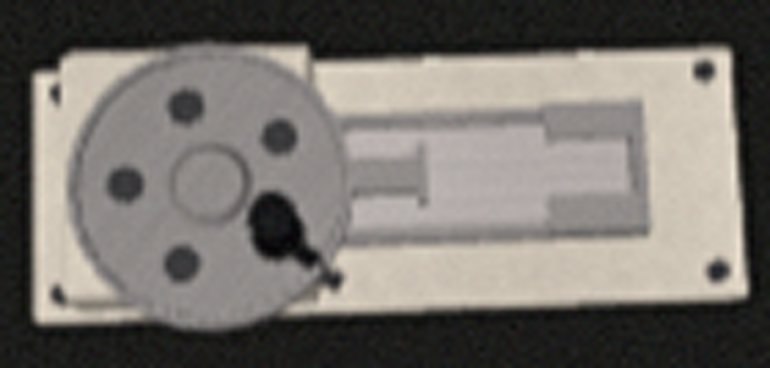

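Crop check: the cream round disc with its stub is at (272,210), with brown look-alikes around it, so the choice stands. The press crop shows the handle at (275,225), the pointer at (335,280), the plunger head at about x 420 and the lips from x 545.

```bash
cat >> h.py <<'E'
def onplane(im,uv,z):
    R=cv2.Rodrigues(np.array(im["rvec"],float))[0];C=-R.T@np.array(im["tvec"]).ravel()
    uv=np.atleast_2d(uv).astype(float)
    d=np.c_[(uv[:,0]-im["cx"])/im["fx"],(uv[:,1]-im["cy"])/im["fy"],np.ones(len(uv))]@R
    return C+d*((z-C[2])/d[:,2])[:,None]
E
python3 - <<'E'
from h import *
import pickle, station
T=pickle.load(open("top.pkl","rb"));S=pickle.load(open("scene.pkl","rb"))
print([n for n in dir(station) if n[0]!='_'], getattr(station,'grasp_offset',None))
g=cv2.cvtColor(T["color"],cv2.COLOR_RGB2GRAY).astype(float)
def edge(line,thr):  # subpixel crossing of thr along 1D from outside in
    i=np.argmax(line>thr);return i-1+(thr-line[i-1])/(line[i]-line[i-1])
up=[(u,165+edge(g[165:200,u],100)) for u in range(255,312)]
lo=[(u,232-edge(g[232:195:-1,u],100)) for u in range(255,312)]
rt=[(332-edge(g[v,332:295:-1],100),v) for v in range(182,212)]
L=[onplane(T,e,.015) for e in(up,lo,rt)]
fits=[]
for P,n in zip(L,"up lo rt".split()):
    vx,vy,x,y=cv2.fitLine((P[:,:2]).astype(np.float32),cv2.DIST_HUBER,0,.001,.001).ravel()
    print(n,"dir",np.degrees(np.arctan2(vy,vx)).round(2),"pt",x.round(4),y.round(4));fits.append((np.array([vx,vy]),np.array([x,y])))
# press y axis = +world y approx
d=[f[0]*np.sign(f[0][1]) for f in fits[:2]];ey=(d[0]+d[1]);ey/=np.linalg.norm(ey);ex=np.array([ey[1],-ey[0]])
cx=(fits[0][1]@ex+fits[1][1]@ex)/2;cy=fits[2][1]@ey+.190
print("width",(fits[0][1]-fits[1][1])@ex,"ey",ey)
o=cx*ex+cy*ey;print("press origin",o.round(4),"bay",(o-.06*ey).round(4),"holder",(o-.108*ey).round(4),"ped",(o+.095*ey).round(4),"yaw",np.degrees(np.arctan2(-ey[0],ey[1])))
W=world(T)
# height profile along channel centre, rails
for yy in np.arange(-.16,.04,.01):
    r=[]
    for xx in(-.045,-.03,-.02,0,.02,.03,.045):
        q=o+xx*ex+yy*ey;dd=np.hypot(W[...,0]-q[0],W[...,1]-q[1]);i=np.nanargmin(dd);r.append(round(1e3*W.reshape(-1,3)[i,2],1))
    print(round(yy,3),r)
# wheel, handle by color: 
for im,n in((T,"top"),(S,"scene")):
    W=world(im);c=im["color"].astype(int).max(-1)
    near=np.hypot(W[...,0]-.56,W[...,1]-.105)<.085
    w=W[near&(W[...,2]>.089)&(W[...,2]<.101)];
    hull=cv2.convexHull((w[:,:2]*1e3).astype(np.float32)).reshape(-1,2)
    A=np.c_[2*hull,np.ones(len(hull))];s=np.linalg.lstsq(A,(hull**2).sum(1),rcond=None)[0]
    print(n,"wheel fit",s[:2].round(1),np.sqrt(s[2]+s[:2]@s[:2]).round(1),"z",np.median(w[:,2]).round(4))
    h=W[near&(W[...,2]>.140)];print(" handle top",len(h),h.mean(0).round(4),np.ptp(h,0).round(3),((h.min(0)+h.max(0))/2).round(4),np.median(h[:,2]))
    hb=W[near&(np.hypot(W[...,0]-.5624,W[...,1]-.1077)<.012)];print(" hub z",np.median(hb[:,2]).round(4))
    p=W[near&(W[...,2]>.101)&(W[...,2]<.138)];print(" mid",len(p),p.min(0).round(3),p.max(0).round(3))
E
ls
```

```text
['PlanningError', 'close_job', 'get_image', 'get_obs', 'grasp_offset'] 0.0187
up dir -88.75 pt 0.647 -0.0726
lo dir -88.69 pt 0.5148 -0.0535
rt dir 1.1 pt 0.5713 -0.1566
width 0.13172016 ey [-0.02240591  0.99974895]
press origin [0.5787 0.0336] bay [ 0.5801 -0.0263] holder [ 0.5812 -0.0743] ped [0.5766 0.1286] yaw 1.2838713
-0.16 [np.float64(16.3), np.float64(16.4), np.float64(14.1), np.float64(14.5), np.float64(18.9), np.float64(12.3), np.float64(13.9)]
-0.15 [np.float64(16.1), np.float64(12.5), np.float64(13.9), np.float64(14.5), np.float64(13.2), np.float64(12.6), np.float64(14.4)]
-0.14 [np.float64(12.5), np.float64(37.6), np.float64(38.5), np.float64(37.3), np.float64(38.1), np.float64(41.0), np.float64(15.0)]
-0.13 [np.float64(15.5), np.float64(42.7), np.float64(39.2), np.float64(21.2), np.float64(38.4), np.float64(38.9), np.float64(14.5)]
-0.12 [np.float64(12.7), np.float64(39.1), np.float64(42.2), np.float64(21.1), np.float64(35.4), np.float64(40.6), np.float64(15.7)]
-0.11 [np.float64(15.6), np.float64(37.0), np.float64(39.5), np.float64(20.5), np.float64(39.8), np.float64(4
[... 1619 characters left out ...]
2 [np.float64(16.4), np.float64(90.2), np.float64(91.3), np.float64(90.0), np.float64(95.1), np.float64(98.8), np.float64(13.3)]
0.03 [np.float64(93.0), np.float64(94.5), np.float64(87.3), np.float64(90.4), np.float64(90.2), np.float64(93.4), np.float64(67.2)]
top wheel fit [562.4 106.9] 67.6 z 0.0922
 handle top 63 [0.5378 0.0748 0.1466] [0.02  0.02  0.009] [0.538  0.0751 0.1463] 0.14666707078512847
 hub z 0.0988
 mid 39 [0.527 0.064 0.101] [0.576 0.121 0.135]
scene wheel fit [563.3 105.9] 68.9 z 0.0922
 handle top 46 [0.541  0.0739 0.1463] [0.022 0.02  0.01 ] [0.5406 0.0746 0.1452] 0.14650441578208157
 hub z 0.0992
 mid 65 [0.536 0.064 0.101] [0.582 0.118 0.137]
h.py
pics
scene.pkl
top.pkl
```

```bash
cat >> h.py <<'E'
def delta(p,psi=None):
    o=get_obs();R=np.array(o["ee_rot"]);d=R.T@(np.array(p)-o["position"])
    if psi is None: rv=np.zeros(3)
    else:
        a=np.radians(psi);y=np.array([np.cos(a),np.sin(a),0]);z=np.array([0,0,-1.]);T=np.c_[np.cross(y,z),y,z]
        rv=np.degrees(cv2.Rodrigues(R.T@T)[0].ravel())
    f=o["contact_force"]
    print("t",round(o["clock"],2),"pos",np.round(o["position"],4),"d mm",(d*1e3).round(1),"rv",rv.round(2),"q",np.round(o["qpos"],1),"F",np.round(f,1),"w",round(o["gripper_width"],3),"g",round(o["grip_force"],1))
E
python3 -c "
from h import *
delta((.4365,.3437,.11),1.3)"
```

```text
t 0.1 pos [0.1733 0.495  0.2305] d mm [-298.4  -55.6  120.6] rv [-9.00e-02  6.00e-02  6.94e+01] q [70.7 14.9 -8.  67.2  0.  90. ] F [-0.8  0.7 -0.2] w 0.998 g 0.0
```

send_rows --rows '[{"dx": -0.298,"dy": -0.056,"dz": 0.12,"rz": 69.4,"hand": -1},{"dx": -0.298,"dy": -0.056,"dz": 0.12,"rz": 69.4,"hand": -1},{"dx": -0.298,"dy": -0.056,"dz": 0.12,"rz": 69.4,"hand": -1},{"dx": -0.298,"dy": -0.056,"dz": 0.12,"rz": 69.4,"hand": -1},{"dx": -0.298,"dy": -0.056,"dz": 0.12,"rz": 69.4,"hand": -1},{"dx": -0.298,"dy": -0.056,"dz": 0.12,"rz": 69.4,"hand": -1},{"dx": -0.298,"dy": -0.056,"dz": 0.12,"rz": 69.4,"hand": -1},{"dx": -0.298,"dy": -0.056,"dz": 0.12,"rz": 69.4,"hand": -1}]'

```text
validation failed for argument at $.ro...
```

```bash
python3 -c "
from h import *
delta((.4365,.3437,.085),1.3)"
```

```text
t 0.1 pos [0.1733 0.495  0.2305] d mm [-298.4  -55.5  145.6] rv [-9.00e-02  6.00e-02  6.94e+01] q [70.7 14.9 -8.  67.2  0.  90. ] F [-0.8  0.7 -0.2] w 0.998 g 0.0
```

send_rows --rows '[{"dx": -0.298,"dy": -0.056,"dz": 0.12,"rx": 0,"ry": 0,"rz": 69.4,"hand": -1},{"dx": -0.298,"dy": -0.056,"dz": 0.12,"rx": 0,"ry": 0,"rz": 69.4,"hand": -1},{"dx": -0.298,"dy": -0.056,"dz": 0.12,"rx": 0,"ry": 0,"rz": 69.4,"hand": -1},{"dx": -0.298,"dy": -0.056,"dz": 0.12,"rx": 0,"ry": 0,"rz": 69.4,"hand": -1},{"dx": -0.298,"dy": -0.056,"dz": 0.12,"rx": 0,"ry": 0,"rz": 69.4,"hand": -1},{"dx": -0.298,"dy": -0.056,"dz": 0.12,"rx": 0,"ry": 0,"rz": 69.4,"hand": -1},{"dx": -0.298,"dy": -0.056,"dz": 0.12,"rx": 0,"ry": 0,"rz": 69.4,"hand": -1},{"dx": -0.298,"dy": -0.056,"dz": 0.12,"rx": 0,"ry": 0,"rz": 69.4,"hand": -1}]'

```text
clock: 0.77
position: [0.4378, 0.3421, 0.1098]
ee_rot: [[-0.225, 0.974, -0.001], [0.974, 0.225, -0.001], [-0.001, -0.001, -1.0]]
contact_force: [0.4, 0.2, 0.0]
gripper_width: 0.999
grip_force: 0.0
```

```bash
python3 -c "
from h import *
delta((.4365,.3437,.085),1.3)"
```

```text
t 0.77 pos [0.4378 0.3421 0.1098] d mm [ 1.9 -0.9 24.8] rv [-0.04  0.06 11.69] q [ 38.   22.4 -15.9  51.8  -0.  115. ] F [0.4 0.2 0. ] w 0.999 g 0.0
```

send_rows --rows '[{"dx": 0.002,"dy": -0.001,"dz": 0.02,"rx": 0,"ry": 0,"rz": 11.7,"hand": -1},{"dx": 0.002,"dy": -0.001,"dz": 0.02,"rx": 0,"ry": 0,"rz": 11.7,"hand": -1},{"dx": 0.002,"dy": -0.001,"dz": 0.02,"rx": 0,"ry": 0,"rz": 11.7,"hand": -1}]'

```text
clock: 1.02
position: [0.4341, 0.3442, 0.0894]
ee_rot: [[-0.027, 1.0, -0.003], [1.0, 0.027, -0.003], [-0.003, -0.003, -1.0]]
contact_force: [0.1, -0.2, 0.4]
gripper_width: 0.999
grip_force: 0.0
```

Run:
```python
from h import *
delta((.4365,.3437,.0145),1.3)
im=get_image("wrist");save(im,"w1.png",None,1)
W=world(im);c=im["color"].astype(int)
near=np.hypot(W[...,0]-.4365,W[...,1]-.3437)<.03
s=near&(W[...,2]>.034)&(W[...,2]<.05);p=W[s];print("stub",len(p),p.mean(0).round(4),((p.min(0)+p.max(0))/2).round(4),np.ptp(p,0).round(3))
f=near&(W[...,2]>.006)&(W[...,2]<.016)&(c[...,0]>120);p=W[f];print("foot",len(p),((p.min(0)+p.max(0))/2).round(4),np.ptp(p,0).round(3))
```

```text
t 1.02 pos [0.4341 0.3442 0.0894] d mm [-0.4  2.6 74.8] rv [-0.2   0.15  0.24] q [ 38.4  23.4 -17.7  49.1   0.  126.9] F [ 0.1 -0.2  0.4] w 0.999 g 0.0
stub 428 [0.4362 0.3461 0.0399] [0.436  0.3453 0.0382] [0.015 0.015 0.008]
foot 1727 [0.4364 0.3451 0.0109] [0.042 0.043 0.01 ]
```

View pics/w1.png

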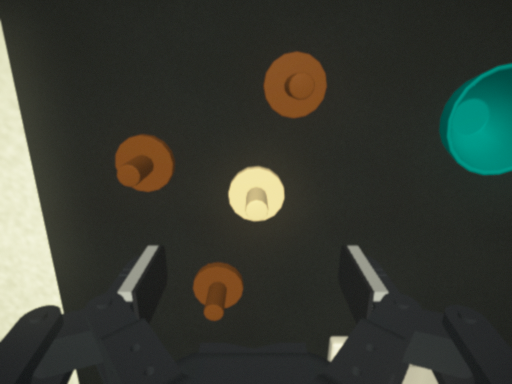

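The wrist view shows the cream stub at (257,200), between the open fingers' lines and clear of the browns. I'll descend.

send_rows --rows '[{"dx": 0.001,"dy": 0.001,"dz": 0.035,"rx": 0,"ry": 0,"rz": 0,"hand": -1},{"dx": 0.001,"dy": 0.001,"dz": 0.07,"rx": 0,"ry": 0,"rz": 0,"hand": -1},{"dx": 0.001,"dy": 0.001,"dz": 0.073,"rx": 0,"ry": 0,"rz": 0,"hand": -1},{"dx": 0.001,"dy": 0.001,"dz": 0.073,"rx": 0,"ry": 0,"rz": 0,"hand": -1}]'

```text
clock: 1.4
position: [0.4337, 0.3459, 0.017]
ee_rot: [[-0.032, 0.999, -0.004], [0.999, 0.032, -0.003], [-0.003, -0.004, -1.0]]
contact_force: [0.8, 0.0, -0.2]
gripper_width: 1.003
grip_force: 0.0
```

```bash
python3 -c "
from h import *
delta((.4363,.345,.0145),1.3)"
```

```text
t 1.4 pos [0.4337 0.3459 0.017 ] d mm [-0.9  2.6  2.5] rv [-0.22  0.17  0.53] q [ 38.6  28.  -22.8  39.5  -0.  126.7] F [ 0.8  0.  -0.2] w 1.003 g 0.0
```

send_rows --rows '[{"dx": -0.001,"dy": 0.0025,"dz": 0.002,"rx": -0.2,"ry": 0.2,"rz": 0.5,"hand": -1},{"dx": -0.001,"dy": 0.0025,"dz": 0.002,"rx": -0.2,"ry": 0.2,"rz": 0.5,"hand": -0.5},{"dx": -0.001,"dy": 0.0025,"dz": 0.002,"rx": -0.2,"ry": 0.2,"rz": 0.5,"hand": 0.2},{"dx": -0.001,"dy": 0.0025,"dz": 0.002,"rx": -0.2,"ry": 0.2,"rz": 0.5,"hand": 1},{"dx": -0.001,"dy": 0.0025,"dz": 0.002,"rx": -0.2,"ry": 0.2,"rz": 0.5,"hand": 1},{"dx": -0.001,"dy": 0.0025,"dz": 0.002,"rx": -0.2,"ry": 0.2,"rz": 0.5,"hand": 1},{"dx": -0.001,"dy": 0.0025,"dz": 0.002,"rx": -0.2,"ry": 0.2,"rz": 0.5,"hand": 1},{"dx": -0.001,"dy": 0.0025,"dz": 0.002,"rx": -0.2,"ry": 0.2,"rz": 0.5,"hand": 1}]'

```text
clock: 2.07
position: [0.4386, 0.3462, 0.017]
ee_rot: [[-0.021, 1.0, 0.004], [1.0, 0.021, 0.004], [0.004, 0.004, -1.0]]
contact_force: [-0.2, -0.2, 4.8]
gripper_width: 0.162
grip_force: 58.4
```

```bash
python3 -c "
from h import *
delta((.4363,.345,.1),1.3)"
```

```text
t 2.07 pos [0.4386 0.3462 0.017 ] d mm [ -0.8  -2.  -83. ] rv [ 0.24 -0.24 -0.09] q [ 38.3  27.9 -22.9  38.8   0.  127.1] F [-0.2 -0.2  4.8] w 0.162 g 58.4
```

send_rows --rows '[{"dx": 0,"dy": 0,"dz": -0.03,"rx": 0.2,"ry": -0.2,"rz": 0,"hand": 1},{"dx": 0,"dy": 0,"dz": -0.07,"rx": 0.2,"ry": -0.2,"rz": 0,"hand": 1},{"dx": 0,"dy": 0,"dz": -0.11,"rx": 0.2,"ry": -0.2,"rz": 0,"hand": 1},{"dx": -0.01,"dy": 0.004,"dz": -0.15,"rx": 0.2,"ry": -0.2,"rz": 0,"hand": 1},{"dx": -0.03,"dy": 0.01,"dz": -0.183,"rx": 0.2,"ry": -0.2,"rz": 0,"hand": 1},{"dx": -0.065,"dy": 0.025,"dz": -0.183,"rx": 0.2,"ry": -0.2,"rz": 0,"hand": 1},{"dx": -0.1,"dy": 0.04,"dz": -0.183,"rx": 0.2,"ry": -0.2,"rz": 0,"hand": 1},{"dx": -0.138,"dy": 0.054,"dz": -0.183,"rx": 0.2,"ry": -0.2,"rz": 0,"hand": 1}]'

```text
clock: 2.73
position: [0.4955, 0.208, 0.1999]
ee_rot: [[-0.023, 1.0, 0.002], [1.0, 0.023, 0.001], [0.001, 0.002, -1.0]]
contact_force: [1.3, -0.0, -1.7]
gripper_width: 0.164
grip_force: 58.6
```

```bash
python3 -c "
from h import *
delta((.5801,-.025,.2),1.3)"
```

```text
t 2.73 pos [0.4955 0.208  0.1999] d mm [-2.348e+02  7.920e+01 -1.000e-01] rv [ 0.12 -0.06  0.02] q [ 22.8  16.9  -9.9  63.1   0.  111.4] F [ 1.3 -0.  -1.7] w 0.164 g 58.6
```

send_rows --rows '[{"dx": -0.035,"dy": 0.012,"dz": 0,"rx": 0.1,"ry": 0,"rz": 0,"hand": 1},{"dx": -0.073,"dy": 0.025,"dz": 0,"rx": 0.1,"ry": 0,"rz": 0,"hand": 1},{"dx": -0.11,"dy": 0.037,"dz": 0,"rx": 0.1,"ry": 0,"rz": 0,"hand": 1},{"dx": -0.148,"dy": 0.05,"dz": 0,"rx": 0.1,"ry": 0,"rz": 0,"hand": 1},{"dx": -0.186,"dy": 0.063,"dz": 0,"rx": 0.1,"ry": 0,"rz": 0,"hand": 1},{"dx": -0.22,"dy": 0.075,"dz": 0,"rx": 0.1,"ry": 0,"rz": 0,"hand": 1},{"dx": -0.235,"dy": 0.079,"dz": 0.03,"rx": 0.1,"ry": 0,"rz": 0,"hand": 1},{"dx": -0.235,"dy": 0.079,"dz": 0.06,"rx": 0.1,"ry": 0,"rz": 0,"hand": 1}]'

```text
clock: 3.4
position: [0.5819, -0.0289, 0.1399]
ee_rot: [[-0.016, 1.0, 0.005], [1.0, 0.016, -0.002], [-0.002, 0.005, -1.0]]
contact_force: [0.6, 0.3, -0.8]
gripper_width: 0.16
grip_force: 58.7
```

Run:
```python
from h import *
delta((.5801,-.025,.12),1.3)
im=get_image("wrist");save(im,"w2.png",None,1.3)
im=get_image("top")
W=world(im)
```

```text
t 3.4 pos [ 0.5819 -0.0289  0.1399] d mm [ 4.  -1.8 19.9] rv [ 0.27  0.11 -0.38] q [-2.8 23.2 -9.6 56.9 -0.1 86.3] F [ 0.6  0.3 -0.8] w 0.16 g 58.7
```

View pics/w2.png

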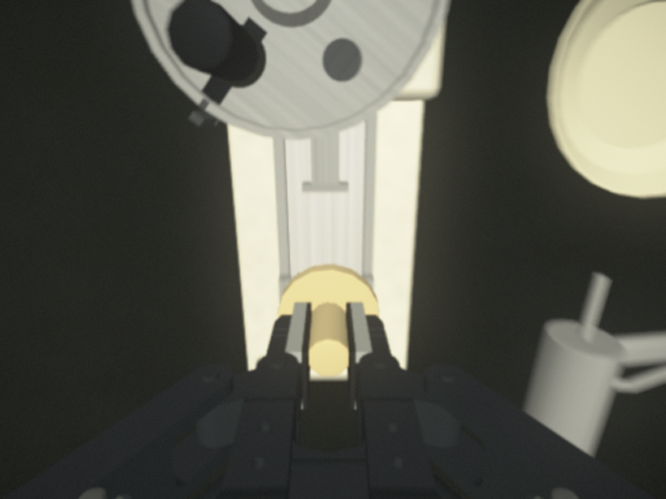

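Wrist view: the disc (328,290) is held level over the channel, which is centred at about x 325. The plunger head is at (325,186) and the handle at (215,40).

Run:
```python
from h import *
im=get_image("wrist");W=world(im).reshape(-1,3);c=im["color"].reshape(-1,3).astype(int)
for y0 in(-.012,-.006,0.0,.006):
    p=W[(abs(W[:,1]-y0)<.003)&(abs(W[:,0]-.58)<.08)&(W[:,2]<.05)]
    x=np.arange(.505,.655,.002);z=[np.median(p[abs(p[:,0]-a)<.0015,2]) if (abs(p[:,0]-a)<.0015).any() else np.nan for a in x]
    z=np.array(z)*1e3
    print(y0,"n",len(p)," ".join(f"{a*1e3:.0f}:{b:.0f}" for a,b in zip(x,z) if 0.535<a<.63))
    r=p[(p[:,2]>.027)];print("  above .027 x mid",((r[:,0].min()+r[:,0].max())/2).round(4),r[:,0].min().round(4),r[:,0].max().round(4))
d=W[(W[:,2]>.105)&(W[:,2]<.145)&(abs(W[:,1]+.03)<.03)&(abs(W[:,0]-.58)<.03)&(c[:,0]>140)&(c[:,2]<c[:,0]-30)];print("disc pts",len(d),((d.min(0)+d.max(0))/2).round(4),d.min(0).round(4),d.max(0).round(4))
pl=W[(W[:,2]>.032)&(W[:,2]<.04)&(abs(W[:,0]-.58)<.02)&(W[:,1]>-.02)&(W[:,1]<.03)];print("plunger",len(pl),pl.min(0).round(4),pl.max(0).round(4),((pl.min(0)+pl.max(0))/2).round(4))
# handle & wheel
h=W[(W[:,2]>.143)&(W[:,2]<.152)&(np.hypot(W[:,0]-.54,W[:,1]-.075)<.03)];print("handle top",len(h),h.mean(0).round(4),np.ptp(h,0).round(3),((h.min(0)+h.max(0))/2).round(4))
delta((.58,-.025,.037),1.3)
```

```text
-0.012 n 1108 537:15 539:15 541:15 543:14 545:14 547:30 549:29 551:29 553:29 555:23 557:23 559:23 561:22 563:23 565:23 567:23 569:23 571:23 573:23 575:23 577:23 579:23 581:22 583:23 585:22 587:23 589:22 591:23 593:23 595:22 597:22 599:23 601:23 603:23 605:23 607:29 609:30 611:30 613:29 615:15 617:14 619:14 621:15 623:15 625:15 627:15 629:15
  above .027 x mid 0.58 0.5472 0.6128
-0.006 n 1145 537:15 539:15 541:15 543:14 545:15 547:30 549:30 551:29 553:29 555:23 557:22 559:22 561:22 563:23 565:23 567:23 569:23 571:23 573:23 575:23 577:23 579:23 581:22 583:23 585:23 587:22 589:22 591:23 593:23 595:23 597:23 599:23 601:23 603:23 605:23 607:29 609:30 611:30 613:29 615:14 617:14 619:15 621:15 623:15 625:15 627:15 629:14
  above .027 x mid 0.5802 0.5473 0.6132
0.0 n 1071 537:14 539:15 541:15 543:15 545:15 547:30 549:30 551:29 553:29 555:23 557:23 559:23 561:22 563:22 565:22 567:22 569:22 571:23 573:23 575:23 577:22 579:22 581:23 583:23 585:23 587:23 589:23 591:23 593:23 595:23 597:22 599:23 601:23 603:23 605:23 607:29 609:30 611:30 613:29 615:15 617:15 619:15 621:15 623:15 625:15 627:15 629:15
  above .027 x mid 0.5801 0.5474 0.6128
0.006 n 1225 537:15 539:14 541:15 543:15 545:15 547:30 549:29 551:29 553:29 555:23 557:23 559:23 561:22 563:22 565:29 567:35 569:35 571:35 573:35 575:35 577:35 579:35 581:36 583:36 585:36 587:35 589:35 591:34 593:35 595:29 597:23 599:23 601:23 603:23 605:23 607:29 609:30 611:30 613:29 615:15 617:15 619:15 621:15 623:15 625:15 627:14 629:14
  above .027 x mid 0.5801 0.5475 0.6128
disc pts 2342 [ 0.5739 -0.0158  0.1325] [ 0.5523 -0.0267  0.1199] [ 0.5955 -0.0049  0.145 ]
plunger 860 [0.565  0.0033 0.0324] [0.5945 0.03   0.0372] [0.5798 0.0167 0.0348]
handle top 2619 [0.5399 0.0753 0.1463] [0.022 0.021 0.006] [0.5396 0.0752 0.1459]
t 3.55 pos [ 0.5756 -0.025   0.1365] d mm [-0.1  5.3 99.5] rv [-0.52 -0.04 -0.14] q [ -2.5  23.3 -10.   57.2   0.   86.3] F [-0.2  0.3  0.5] w 0.165 g 58.7
```

send_rows --rows '[{"dx": 0,"dy": 0.0055,"dz": 0.02,"rx": -0.5,"ry": 0,"rz": 0,"hand": 1},{"dx": 0,"dy": 0.0055,"dz": 0.05,"rx": -0.5,"ry": 0,"rz": 0,"hand": 1},{"dx": 0,"dy": 0.0055,"dz": 0.075,"rx": -0.5,"ry": 0,"rz": 0,"hand": 1},{"dx": 0,"dy": 0.0055,"dz": 0.085,"rx": -0.5,"ry": 0,"rz": 0,"hand": 1},{"dx": 0,"dy": 0.0055,"dz": 0.085,"rx": -0.5,"ry": 0,"rz": 0,"hand": 1},{"dx": 0,"dy": 0.0055,"dz": 0.085,"rx": -0.5,"ry": 0,"rz": 0,"hand": 1}]'

```text
clock: 4.05
position: [0.5845, -0.0241, 0.0552]
ee_rot: [[-0.022, 1.0, 0.008], [1.0, 0.022, 0.0], [-0.0, 0.008, -1.0]]
contact_force: [-0.4, -0.5, 0.2]
gripper_width: 0.16
grip_force: 58.7
```

Run:
```python
from h import *
delta((.5815,-.025,.038),1.3)
im=get_image("wrist");W=world(im).reshape(-1,3);c=im["color"].reshape(-1,3).astype(int)
d=W[(W[:,2]>.025)&(W[:,2]<.07)&(abs(W[:,1]+.03)<.03)&(abs(W[:,0]-.58)<.03)&(c[:,0]>140)&(c[:,2]<c[:,0]-30)];print("disc pts",len(d),d.min(0).round(4),d.max(0).round(4),((d.min(0)+d.max(0))/2).round(4))
delta((.5815,-.025,.038),1.3)
```

```text
t 4.05 pos [ 0.5845 -0.0241  0.0552] d mm [-0.8 -3.2 17.2] rv [ 0.45  0.   -0.04] q [ -2.4  27.5 -16.5  45.5   0.   86.4] F [-0.4 -0.5  0.2] w 0.16 g 58.7
disc pts 2458 [ 0.5628 -0.0324  0.0291] [ 0.6086 -0.0032  0.07  ] [ 0.5857 -0.0178  0.0495]
t 4.1 pos [ 0.5853 -0.0242  0.056 ] d mm [-0.7 -4.  17.9] rv [ 0.56  0.01 -0.05] q [ -2.4  27.5 -16.5  45.5   0.   86.4] F [-0.3  0.7 -0.4] w 0.166 g 58.7
```

send_rows --rows '[{"dx": -0.001,"dy": -0.005,"dz": 0.005,"rx": 0.4,"ry": 0,"rz": 0,"hand": 1},{"dx": -0.001,"dy": -0.005,"dz": 0.01,"rx": 0.4,"ry": 0,"rz": 0,"hand": 1},{"dx": -0.001,"dy": -0.005,"dz": 0.013,"rx": 0.4,"ry": 0,"rz": 0,"hand": 1},{"dx": -0.001,"dy": -0.005,"dz": 0.013,"rx": 0.4,"ry": 0,"rz": 0,"hand": 1}]'

```text
clock: 4.43
position: [0.5786, -0.0258, 0.0406]
ee_rot: [[-0.021, 1.0, -0.001], [1.0, 0.021, 0.0], [0.0, -0.001, -1.0]]
contact_force: [-0.0, 0.2, -0.5]
gripper_width: 0.168
grip_force: 58.7
```

Run:
```python
from h import *
im=get_image("wrist");W=world(im).reshape(-1,3);c=im["color"].reshape(-1,3).astype(int)
d=W[(W[:,2]>.025)&(W[:,2]<.045)&(abs(W[:,1]+.03)<.03)&(abs(W[:,0]-.58)<.03)&(c[:,0]>140)&(c[:,2]<c[:,0]-30)];print("disc pts",len(d),d.min(0).round(4),d.max(0).round(4),((d.min(0)+d.max(0))/2).round(4))
delta((.5815,-.025,.038),1.3)
```

```text
disc pts 2154 [ 0.5563 -0.0266  0.0254] [ 0.5997 -0.0049  0.045 ] [ 0.578  -0.0157  0.0352]
t 4.48 pos [ 0.5787 -0.0258  0.0408] d mm [0.8 2.8 2.8] rv [-0.03 -0.   -0.1 ] q [ -2.6  28.2 -17.9  44.    0.   86.2] F [-0.2 -0.1 -0.2] w 0.16 g 58.7
```

send_rows --rows '[{"dx": 0,"dy": 0.0015,"dz": 0.001,"rx": 0,"ry": 0,"rz": 0,"hand": 1},{"dx": 0,"dy": 0.0015,"dz": 0.002,"rx": 0,"ry": 0,"rz": 0,"hand": 1},{"dx": 0,"dy": 0.0015,"dz": 0.0025,"rx": 0,"ry": 0,"rz": 0,"hand": 1},{"dx": 0,"dy": 0.0015,"dz": 0.003,"rx": 0,"ry": 0,"rz": 0,"hand": 1},{"dx": 0,"dy": 0.0015,"dz": 0.003,"rx": 0,"ry": 0,"rz": 0,"hand": 1}]'

```text
clock: 4.9
position: [0.5804, -0.0257, 0.0378]
ee_rot: [[-0.021, 1.0, -0.0], [1.0, 0.021, -0.0], [-0.0, -0.0, -1.0]]
contact_force: [0.1, 0.2, -0.5]
gripper_width: 0.163
grip_force: 58.7
```

send_rows --rows '[{"dx": 0,"dy": 0,"dz": 0.0005,"rx": 0,"ry": 0,"rz": 0,"hand": 1},{"dx": 0,"dy": 0,"dz": 0.001,"rx": 0,"ry": 0,"rz": 0,"hand": 1},{"dx": 0,"dy": 0,"dz": 0.001,"rx": 0,"ry": 0,"rz": 0,"hand": 1}]'

```text
clock: 5.15
position: [0.5805, -0.0258, 0.0371]
ee_rot: [[-0.021, 1.0, 0.0], [1.0, 0.021, -0.0], [-0.0, 0.0, -1.0]]
contact_force: [0.0, 0.9, 0.9]
gripper_width: 0.165
grip_force: 59.0
```

send_rows --rows '[{"dx": 0,"dy": 0,"dz": 0.0005,"rx": 0,"ry": 0,"rz": 0,"hand": 1},{"dx": 0,"dy": 0,"dz": 0.0008,"rx": 0,"ry": 0,"rz": 0,"hand": 1},{"dx": 0,"dy": 0,"dz": 0.0008,"rx": 0,"ry": 0,"rz": 0,"hand": 1}]'

```text
clock: 5.4
position: [0.5805, -0.0258, 0.037]
ee_rot: [[-0.021, 1.0, 0.0], [1.0, 0.021, -0.0], [-0.0, 0.0, -1.0]]
contact_force: [-1.8, 0.3, 4.7]
gripper_width: 0.167
grip_force: 59.5
```

send_rows --rows '[{"dx": 0,"dy": 0,"dz": 0,"rx": 0,"ry": 0,"rz": 0,"hand": 0.5},{"dx": 0,"dy": 0,"dz": 0,"rx": 0,"ry": 0,"rz": 0,"hand": 0.3},{"dx": 0,"dy": 0,"dz": 0,"rx": 0,"ry": 0,"rz": 0,"hand": 0.1},{"dx": 0,"dy": 0,"dz": 0,"rx": 0,"ry": 0,"rz": 0,"hand": 0},{"dx": 0,"dy": 0,"dz": -0.02,"rx": 0,"ry": 0,"rz": 0,"hand": 0},{"dx": 0,"dy": 0,"dz": -0.05,"rx": 0,"ry": 0,"rz": 0,"hand": 0},{"dx": 0,"dy": 0,"dz": -0.09,"rx": 0,"ry": 0,"rz": 0,"hand": 0},{"dx": 0,"dy": 0,"dz": -0.13,"rx": 0,"ry": 0,"rz": 0,"hand": 0}]'

```text
clock: 6.07
position: [0.5793, -0.0257, 0.1665]
ee_rot: [[-0.021, 1.0, -0.003], [1.0, 0.021, 0.0], [0.0, -0.003, -1.0]]
contact_force: [0.4, -0.3, -0.6]
gripper_width: 0.501
grip_force: 0.0
```

Run:
```python
from h import *
im=get_image("wrist");save(im,"w3.png",None,1.3);W=world(im).reshape(-1,3);c=im["color"].reshape(-1,3).astype(int)
d=W[(W[:,2]>.026)&(W[:,2]<.034)&(abs(W[:,1]+.03)<.03)&(abs(W[:,0]-.58)<.03)&(c[:,0]>140)&(c[:,2]<c[:,0]-30)];print("disc",len(d),d.min(0).round(4),d.max(0).round(4),((d.min(0)+d.max(0))/2).round(4))
A=np.c_[d[:,:2],np.ones(len(d))];print("plane",np.linalg.lstsq(A,d[:,2],rcond=None)[0].round(3))
h=W[(W[:,2]>.142)&(W[:,2]<.152)&(np.hypot(W[:,0]-.54,W[:,1]-.075)<.03)];print("handle",len(h),h.mean(0).round(4),np.ptp(h,0).round(3),((h.min(0)+h.max(0))/2).round(4))
hu=(h[:,:2]*1e3).astype(np.float32)
print("encl",cv2.minEnclosingCircle(hu))
delta((.54,.075,.2),-37)
```

```text
disc 1190 [ 0.5589 -0.0489  0.0261] [ 0.6014 -0.0055  0.0339] [ 0.5801 -0.0272  0.03  ]
plane [ 0.001 -0.011  0.03 ]
handle 1657 [0.54   0.0752 0.1462] [0.021 0.022 0.007] [0.5396 0.0753 0.1453]
encl ((539.5418701171875, 75.22156524658203), 10.967925071716309)
t 6.12 pos [ 0.5846 -0.0259  0.1758] d mm [101.8 -42.2 -24.8] rv [ 0.67 -0.19 38.21] q [-2.5 21.8 -6.2 61.3  0.  86.3] F [ 2.2 -0.5  5.3] w 0.504 g 0.0
```

View pics/w3.png

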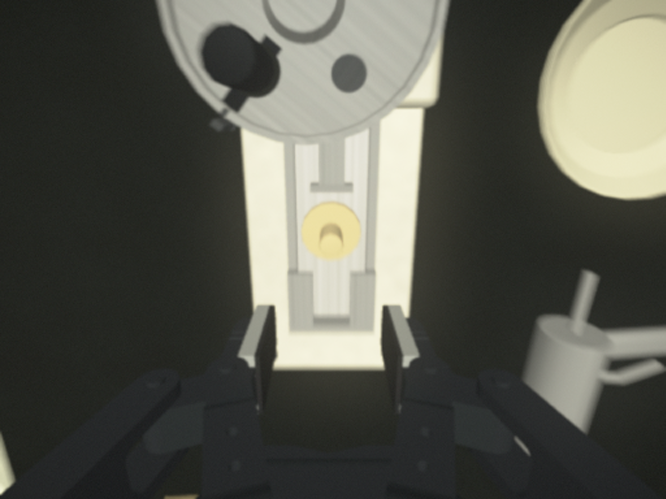

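The disc stands flat in the bay at (330,230). Wheel and handle are undisturbed, with the handle at (232,55). Next I go above the handle with the closing axis along its path.

send_rows --rows '[{"dx": 0,"dy": 0,"dz": -0.03,"rx": 0.2,"ry": 0,"rz": 7,"hand": 0},{"dx": 0.03,"dy": -0.01,"dz": -0.05,"rx": 0.2,"ry": 0,"rz": 14,"hand": 0},{"dx": 0.06,"dy": -0.025,"dz": -0.05,"rx": 0.2,"ry": 0,"rz": 21,"hand": 0},{"dx": 0.09,"dy": -0.037,"dz": -0.05,"rx": 0.2,"ry": 0,"rz": 28,"hand": 0},{"dx": 0.102,"dy": -0.042,"dz": -0.05,"rx": 0.2,"ry": 0,"rz": 35,"hand": 0},{"dx": 0.102,"dy": -0.042,"dz": -0.05,"rx": 0.2,"ry": 0,"rz": 38.2,"hand": 0},{"dx": 0.102,"dy": -0.042,"dz": -0.05,"rx": 0.2,"ry": 0,"rz": 38.2,"hand": 0}]'

```text
clock: 6.7
position: [0.5359, 0.0764, 0.2161]
ee_rot: [[0.601, 0.799, -0.003], [0.799, -0.601, 0.001], [-0.001, -0.003, -1.0]]
contact_force: [-1.0, -0.1, 0.0]
gripper_width: 0.496
grip_force: 0.0
```

Run:
```python
from h import *
for k in range(2):
    im=get_image("wrist");W=world(im).reshape(-1,3)
    if k==0: save(im,"w4.png",None,1.3)
    h=W[(W[:,2]>.142)&(W[:,2]<.152)&(np.hypot(W[:,0]-.54,W[:,1]-.075)<.03)];hc=(h.min(0)+h.max(0))/2
    w=W[(W[:,2]>.089)&(W[:,2]<.0985)&(np.hypot(W[:,0]-.562,W[:,1]-.106)<.074)]
    hull=cv2.convexHull((w[:,:2]*1e3).astype(np.float32)).reshape(-1,2)
    # outer boundary: max radius by angle bin
    c=np.array([.5624,.1064])
    for it in range(3):
        d=w[:,:2]-c;a=np.degrees(np.arctan2(d[:,1],d[:,0]));r=np.hypot(*d.T);b=[]
        for t in range(-180,180,6):
            m=(a>=t)&(a<t+6)
            if m.any():
                i=np.argmax(np.where(m,r,0))
                if .064<r[i]<.0725: b.append(w[i,:2])
        b=np.array(b);A=np.c_[2*b,np.ones(len(b))];s=np.linalg.lstsq(A,(b**2).sum(1),rcond=None)[0];c=s[:2];R=np.sqrt(s[2]+c@c)
        b2=b
    hb=W[(W[:,2]>.0975)&(W[:,2]<.105)&(np.hypot(W[:,0]-c[0],W[:,1]-c[1])<.021)]
    print("handle",len(h),hc.round(4),h.mean(0).round(4),"wheel",len(b),c.round(4),R.round(4),"z",np.median(w[:,2]).round(4),"hub",len(hb),((hb.min(0)+hb.max(0))/2).round(4),np.ptp(hb,0).round(4),"radius",np.hypot(*(hc[:2]-c)).round(4), np.degrees(np.arctan2(*(hc[:2]-c)[::-1])).round(1))
p=W[(W[:,2]>.1)&(W[:,2]<.14)&(np.hypot(W[:,0]-c[0],W[:,1]-c[1])<.09)];rr=np.hypot(p[:,0]-c[0],p[:,1]-c[1])
q=p[rr>.06];print("pointer",len(q), q.max(0) if len(q) else "", q.mean(0) if len(q) else "")
delta((.5396,.0753,.11),-37)
```

```text
handle 621 [0.5396 0.0753 0.1453] [0.54   0.0761 0.1463] wheel 58 [0.5637 0.1073] 0.0677 z 0.0909 hub 1079 [0.5643 0.1078 0.0996] [0.0333 0.0329 0.0041] radius 0.04 -127.0
handle 625 [0.5396 0.0757 0.1452] [0.54   0.0761 0.1462] wheel 58 [0.5637 0.1073] 0.0677 z 0.0908 hub 1074 [0.5638 0.1076 0.0992] [0.0328 0.0329 0.0034] radius 0.0398 -127.2
pointer 0  
t 6.8 pos [0.5364 0.0753 0.216 ] d mm [  2.    2.9 106. ] rv [-0.18  0.07  0.11] q [ 8.000e+00  1.710e+01 -7.200e+00  6.590e+01  1.000e-01  1.348e+02] F [-0.3 -0.   0.1] w 0.501 g 0.0
```

View pics/w4.png

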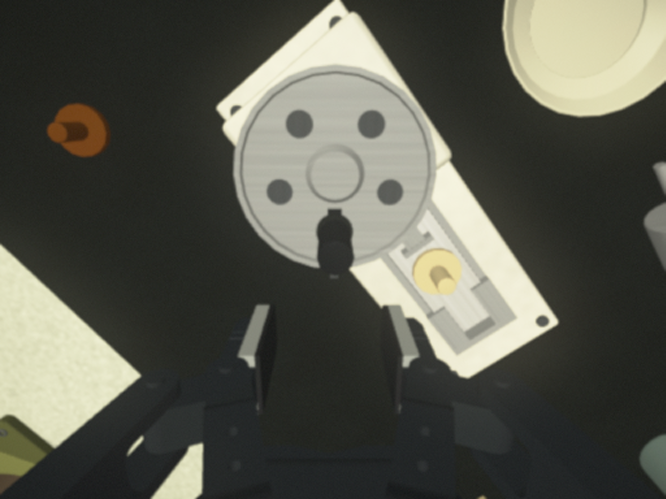

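The wrist view shows the handle top at (335,240), hub at (335,173) and pointer at (334,275). All are in line with the tool, so the tool's y axis lies along the path. The handle circle radius is about 40 mm around (0.5637, 0.1073). I'll descend around the handle.

send_rows --rows '[{"dx": 0.002,"dy": 0.003,"dz": 0.01,"rx": 0,"ry": 0,"rz": 0,"hand": 0},{"dx": 0.002,"dy": 0.003,"dz": 0.03,"rx": 0,"ry": 0,"rz": 0,"hand": 0},{"dx": 0.002,"dy": 0.003,"dz": 0.055,"rx": 0,"ry": 0,"rz": 0,"hand": 0},{"dx": 0.002,"dy": 0.003,"dz": 0.08,"rx": 0,"ry": 0,"rz": 0,"hand": 0},{"dx": 0.002,"dy": 0.003,"dz": 0.097,"rx": 0,"ry": 0,"rz": 0,"hand": 0},{"dx": 0.002,"dy": 0.003,"dz": 0.103,"rx": 0,"ry": 0,"rz": 0,"hand": 0},{"dx": 0.002,"dy": 0.003,"dz": 0.103,"rx": 0,"ry": 0,"rz": 0,"hand": 0},{"dx": 0.002,"dy": 0.003,"dz": 0.103,"rx": 0,"ry": 0,"rz": 0,"hand": 0}]'

```text
clock: 7.47
position: [0.5399, 0.0749, 0.1131]
ee_rot: [[0.602, 0.798, -0.004], [0.798, -0.602, 0.001], [-0.001, -0.003, -1.0]]
contact_force: [0.3, 0.0, 0.7]
gripper_width: 0.498
grip_force: 0.0
```

Run:
```python
from h import *
get_image("wrist");get_image("wrist")
delta((.5396,.0755,.112),-37)
```

```text
t 7.57 pos [0.5409 0.0752 0.1143] d mm [-0.5 -1.2  2.3] rv [-0.09 -0.03 -0.  ] q [ 7.900e+00  2.130e+01 -1.700e+01  5.180e+01  1.000e-01  1.349e+02] F [ 0.4  0.6 -0.4] w 0.502 g 0.0
```

send_rows --rows '[{"dx": -0.0005,"dy": -0.001,"dz": 0.001,"rx": 0,"ry": 0,"rz": 0,"hand": 0.2},{"dx": -0.0005,"dy": -0.001,"dz": 0.001,"rx": 0,"ry": 0,"rz": 0,"hand": 0.3},{"dx": -0.0005,"dy": -0.001,"dz": 0.001,"rx": 0,"ry": 0,"rz": 0,"hand": 0.38},{"dx": -0.0005,"dy": -0.001,"dz": 0.001,"rx": 0,"ry": 0,"rz": 0,"hand": 0.4},{"dx": -0.0005,"dy": -0.001,"dz": 0.001,"rx": 0,"ry": 0,"rz": 0,"hand": 0.42},{"dx": -0.0005,"dy": -0.001,"dz": 0.001,"rx": 0,"ry": 0,"rz": 0,"hand": 0.44},{"dx": -0.0005,"dy": -0.001,"dz": 0.001,"rx": 0,"ry": 0,"rz": 0,"hand": 0.46},{"dx": -0.0005,"dy": -0.001,"dz": 0.001,"rx": 0,"ry": 0,"rz": 0,"hand": 0.48}]'

```text
clock: 8.23
position: [0.5391, 0.0752, 0.1124]
ee_rot: [[0.602, 0.799, -0.002], [0.799, -0.602, 0.0], [-0.001, -0.002, -1.0]]
contact_force: [1.6, -1.5, 0.1]
gripper_width: 0.258
grip_force: 0.6
```

Run:
```python
from h import *
delta((.5396,.0755,.112),-37)
```

```text
t 8.23 pos [0.5391 0.0752 0.1124] d mm [0.5 0.2 0.4] rv [-0.11  0.05  0.  ] q [  7.9  21.3 -17.3  51.6   0.  134.9] F [ 1.6 -1.5  0.1] w 0.258 g 0.6
```

send_rows --rows '[{"dx": 0,"dy": 0.0005,"dz": 0,"rx": 0,"ry": 0,"rz": 0,"hand": 0.48},{"dx": 0,"dy": 0.0005,"dz": 0,"rx": 0,"ry": 0,"rz": 0,"hand": 0.5},{"dx": 0,"dy": 0.0005,"dz": 0,"rx": 0,"ry": 0,"rz": 0,"hand": 0.52},{"dx": 0,"dy": 0.0005,"dz": 0,"rx": 0,"ry": 0,"rz": 0,"hand": 0.55},{"dx": 0,"dy": 0.0005,"dz": 0,"rx": 0,"ry": 0,"rz": 0,"hand": 0.6},{"dx": 0,"dy": 0.0005,"dz": 0,"rx": 0,"ry": 0,"rz": 0,"hand": 0.6}]'

```text
clock: 8.73
position: [0.5392, 0.0751, 0.1124]
ee_rot: [[0.602, 0.799, -0.003], [0.799, -0.602, 0.001], [-0.001, -0.003, -1.0]]
contact_force: [1.0, -1.2, 3.7]
gripper_width: 0.242
grip_force: 58.5
```

Run:
```python
from h import *
delta((.5396,.0755,.112),-37)
```

```text
t 8.73 pos [0.5392 0.0751 0.1124] d mm [0.5 0.1 0.4] rv [-0.15  0.04  0.  ] q [ 7.900e+00  2.130e+01 -1.720e+01  5.160e+01  1.000e-01  1.349e+02] F [ 1.  -1.2  3.7] w 0.242 g 58.5
```

```bash
cat > turn.py <<'E'
from h import *
import json,sys,os
from scipy.optimize import least_squares
# usage: turn.py theta_cmd step n ; prints next rows
thc,step,n=float(sys.argv[1]),float(sys.argv[2]),int(sys.argv[3])
o=get_obs();p=np.array(o["position"])[:2]*1e3;F=np.array(o["contact_force"]);R=np.array(o["ee_rot"])
S=json.load(open("s.json")) if os.path.exists("s.json") else []
S.append([*p,*F[:2]]);json.dump(S,open("s.json","w"))
A=np.array(S);c0=np.array([563.4,106.9]);r0=40.2
def res(q):
    d=A[:,:2]-q[:2];r=np.hypot(*d.T);fr=(A[:,2:]*d).sum(1)/r
    return np.r_[(r+fr/8-q[2])/.3,(q-np.r_[c0,r0])/1.2]
q=least_squares(res,np.r_[c0,r0]).x
d=p-q[:2];th0=A[0,:2]-q[:2];u=d/np.hypot(*d);t=np.array([-u[1],u[0]])
thm=np.degrees(np.arctan2(d[1],d[0])-np.arctan2(th0[1],th0[0]))%360
print("t",round(o["clock"],2),"th",thm.round(2),"cmd",thc,"Fr",(F[:2]@u).round(1),"Ft",(F[:2]@t).round(1),"Fz",F[2].round(1),"fit",q.round(2),"z",round(o["position"][2],4),"grip",round(o["grip_force"],1))
a0=np.arctan2(th0[1],th0[0]);C=lambda a:q[2]*np.array([np.cos(a0+np.radians(a)),np.sin(a0+np.radians(a))])
corr=u*np.clip(.8*(F[:2]@u)/8,-.8,.8)
for k in range(1,n+1):
    e=C(thc+k*step)-C(thc)+corr*min(1,k/4)
    m=R.T@np.r_[e,0]/1e3;print(f"{thc+k*step:.1f}: {m[0]:.4f} {m[1]:.4f}")
E
python3 turn.py 0 2 8
```

```text
t 8.73 th 0.0 cmd 0.0 Fr 0.3 Ft 1.5 Fz 3.7 fit [563.47 106.99  40.09] z 0.1124 grip 58.5
2.0: 0.0000 0.0014
4.0: 0.0001 0.0028
6.0: 0.0002 0.0042
8.0: 0.0003 0.0056
10.0: 0.0005 0.0070
12.0: 0.0008 0.0083
14.0: 0.0011 0.0097
16.0: 0.0015 0.0111
```

send_rows --rows '[{"dx": 0,"dy": 0.0007,"dz": 0,"rx": 0,"ry": 0,"rz": 0,"hand": 0.6},{"dx": 0,"dy": 0.0018,"dz": 0,"rx": 0,"ry": 0,"rz": 0,"hand": 0.6},{"dx": 0.0001,"dy": 0.0032,"dz": 0,"rx": 0,"ry": 0,"rz": 0,"hand": 0.6},{"dx": 0.0003,"dy": 0.0046,"dz": 0,"rx": 0,"ry": 0,"rz": 0,"hand": 0.6},{"dx": 0.0005,"dy": 0.006,"dz": 0,"rx": 0,"ry": 0,"rz": 0,"hand": 0.6},{"dx": 0.0007,"dy": 0.0074,"dz": 0,"rx": 0,"ry": 0,"rz": 0,"hand": 0.6},{"dx": 0.0009,"dy": 0.0087,"dz": 0,"rx": 0,"ry": 0,"rz": 0,"hand": 0.6},{"dx": 0.0012,"dy": 0.0097,"dz": 0,"rx": 0,"ry": 0,"rz": 0,"hand": 0.6}]'

```text
clock: 9.4
position: [0.5457, 0.0711, 0.1123]
ee_rot: [[0.601, 0.799, -0.006], [0.799, -0.601, 0.003], [-0.001, -0.007, -1.0]]
contact_force: [-3.8, 1.7, 8.5]
gripper_width: 0.245
grip_force: 58.6
```

```bash
python3 turn.py 14 2.25 8
```

```text
t 9.4 th 10.98 cmd 14.0 Fr 0.2 Ft -4.1 Fz 8.5 fit [563.47 106.99  40.09] z 0.1123 grip 58.6
16.2: 0.0004 0.0015
18.5: 0.0009 0.0030
20.8: 0.0014 0.0045
23.0: 0.0019 0.0060
25.2: 0.0026 0.0074
27.5: 0.0033 0.0088
29.8: 0.0040 0.0102
32.0: 0.0048 0.0116
```

send_rows --rows '[{"dx": 0.0004,"dy": 0.0015,"dz": -0.0002,"rx": 0,"ry": 0,"rz": 0,"hand": 0.6},{"dx": 0.0009,"dy": 0.003,"dz": -0.0004,"rx": 0,"ry": 0,"rz": 0,"hand": 0.6},{"dx": 0.0014,"dy": 0.0045,"dz": -0.0005,"rx": 0,"ry": 0,"rz": 0,"hand": 0.6},{"dx": 0.0019,"dy": 0.006,"dz": -0.0005,"rx": 0,"ry": 0,"rz": 0,"hand": 0.6},{"dx": 0.0026,"dy": 0.0074,"dz": -0.0005,"rx": 0,"ry": 0,"rz": 0,"hand": 0.6},{"dx": 0.0033,"dy": 0.0088,"dz": -0.0005,"rx": 0,"ry": 0,"rz": 0,"hand": 0.6},{"dx": 0.004,"dy": 0.0102,"dz": -0.0005,"rx": 0,"ry": 0,"rz": 0,"hand": 0.6},{"dx": 0.0048,"dy": 0.0116,"dz": -0.0005,"rx": 0,"ry": 0,"rz": 0,"hand": 0.6}]'

```text
clock: 10.07
position: [0.5571, 0.0674, 0.1123]
ee_rot: [[0.601, 0.799, -0.008], [0.799, -0.601, 0.002], [-0.003, -0.007, -1.0]]
contact_force: [-4.1, -0.0, 6.8]
gripper_width: 0.248
grip_force: 58.6
```

```bash
python3 turn.py 32 2.5 8
```

```text
t 10.07 th 28.11 cmd 32.0 Fr 0.7 Ft -4.0 Fz 6.8 fit [563.61 106.91  40.11] z 0.1123 grip 58.6
34.5: 0.0009 0.0015
37.0: 0.0019 0.0029
39.5: 0.0030 0.0043
42.0: 0.0041 0.0057
44.5: 0.0053 0.0069
47.0: 0.0065 0.0082
49.5: 0.0078 0.0093
52.0: 0.0092 0.0105
```

send_rows --rows '[{"dx": 0.0009,"dy": 0.0015,"dz": -0.0003,"rx": 0,"ry": 0,"rz": 0,"hand": 0.6},{"dx": 0.0019,"dy": 0.0029,"dz": -0.0005,"rx": 0,"ry": 0,"rz": 0,"hand": 0.6},{"dx": 0.003,"dy": 0.0043,"dz": -0.0005,"rx": 0,"ry": 0,"rz": 0,"hand": 0.6},{"dx": 0.0041,"dy": 0.0057,"dz": -0.0005,"rx": 0,"ry": 0,"rz": 0,"hand": 0.6},{"dx": 0.0053,"dy": 0.0069,"dz": -0.0005,"rx": 0,"ry": 0,"rz": 0,"hand": 0.6},{"dx": 0.0065,"dy": 0.0082,"dz": -0.0005,"rx": 0,"ry": 0,"rz": 0,"hand": 0.6},{"dx": 0.0078,"dy": 0.0093,"dz": -0.0005,"rx": 0,"ry": 0,"rz": 0,"hand": 0.6},{"dx": 0.0092,"dy": 0.0105,"dz": -0.0005,"rx": 0,"ry": 0,"rz": 0,"hand": 0.6}]'

```text
clock: 10.73
position: [0.573, 0.0679, 0.1125]
ee_rot: [[0.602, 0.799, -0.005], [0.799, -0.602, 0.0], [-0.002, -0.004, -1.0]]
contact_force: [-4.3, -0.6, 0.3]
gripper_width: 0.243
grip_force: 58.5
```

```bash
python3 turn.py 52 2.5 8
```

```text
t 10.73 th 51.06 cmd 52.0 Fr -0.4 Ft -4.4 Fz 0.3 fit [563.57 106.91  40.09] z 0.1125 grip 58.5
54.5: 0.0014 0.0010
57.0: 0.0028 0.0020
59.5: 0.0043 0.0030
62.0: 0.0059 0.0038
64.5: 0.0074 0.0046
67.0: 0.0090 0.0053
69.5: 0.0106 0.0060
72.0: 0.0123 0.0066
```

send_rows --rows '[{"dx": 0.0014,"dy": 0.001,"dz": 0,"rx": 0,"ry": 0,"rz": 0,"hand": 0.6},{"dx": 0.0028,"dy": 0.002,"dz": 0,"rx": 0,"ry": 0,"rz": 0,"hand": 0.6},{"dx": 0.0043,"dy": 0.003,"dz": 0,"rx": 0,"ry": 0,"rz": 0,"hand": 0.6},{"dx": 0.0059,"dy": 0.0038,"dz": 0,"rx": 0,"ry": 0,"rz": 0,"hand": 0.6},{"dx": 0.0074,"dy": 0.0046,"dz": 0,"rx": 0,"ry": 0,"rz": 0,"hand": 0.6},{"dx": 0.009,"dy": 0.0053,"dz": 0,"rx": 0,"ry": 0,"rz": 0,"hand": 0.6},{"dx": 0.0106,"dy": 0.006,"dz": 0,"rx": 0,"ry": 0,"rz": 0,"hand": 0.6},{"dx": 0.0123,"dy": 0.0066,"dz": 0,"rx": 0,"ry": 0,"rz": 0,"hand": 0.6}]'

```text
clock: 11.4
position: [0.5861, 0.0736, 0.1126]
ee_rot: [[0.602, 0.799, -0.004], [0.799, -0.602, -0.0], [-0.002, -0.003, -1.0]]
contact_force: [-4.0, -3.7, -2.0]
gripper_width: 0.24
grip_force: 58.6
```

```bash
python3 turn.py 72 2.75 8
```

```text
t 11.4 th 71.23 cmd 72.0 Fr 0.8 Ft -5.4 Fz -2.0 fit [563.72 107.03  40.25] z 0.1126 grip 58.6
74.8: 0.0018 0.0006
77.5: 0.0037 0.0011
80.2: 0.0056 0.0015
83.0: 0.0075 0.0018
85.8: 0.0094 0.0020
88.5: 0.0113 0.0021
91.2: 0.0133 0.0022
94.0: 0.0152 0.0021
```

send_rows --rows '[{"dx": 0.0018,"dy": 0.0006,"dz": 0,"rx": 0,"ry": 0,"rz": 0,"hand": 0.6},{"dx": 0.0037,"dy": 0.0011,"dz": 0,"rx": 0,"ry": 0,"rz": 0,"hand": 0.6},{"dx": 0.0056,"dy": 0.0015,"dz": 0,"rx": 0,"ry": 0,"rz": 0,"hand": 0.6},{"dx": 0.0075,"dy": 0.0018,"dz": 0,"rx": 0,"ry": 0,"rz": 0,"hand": 0.6},{"dx": 0.0094,"dy": 0.002,"dz": 0,"rx": 0,"ry": 0,"rz": 0,"hand": 0.6},{"dx": 0.0113,"dy": 0.0021,"dz": 0,"rx": 0,"ry": 0,"rz": 0,"hand": 0.6},{"dx": 0.0133,"dy": 0.0022,"dz": 0,"rx": 0,"ry": 0,"rz": 0,"hand": 0.6},{"dx": 0.0152,"dy": 0.0021,"dz": 0,"rx": 0,"ry": 0,"rz": 0,"hand": 0.6}]'

```text
clock: 12.07
position: [0.5971, 0.0842, 0.1126]
ee_rot: [[0.602, 0.798, -0.003], [0.798, -0.602, -0.001], [-0.003, -0.002, -1.0]]
contact_force: [-3.3, -4.2, -2.2]
gripper_width: 0.242
grip_force: 58.6
```

```bash
python3 turn.py 94 2.75 8
```

```text
t 12.07 th 92.83 cmd 94.0 Fr -0.3 Ft -5.3 Fz -2.2 fit [563.79 107.19  40.42] z 0.1126 grip 58.6
96.8: 0.0019 -0.0002
99.5: 0.0039 -0.0004
102.2: 0.0058 -0.0008
105.0: 0.0077 -0.0013
107.8: 0.0095 -0.0018
110.5: 0.0114 -0.0024
113.2: 0.0132 -0.0031
116.0: 0.0149 -0.0039
```

send_rows --rows '[{"dx": 0.0019,"dy": -0.0002,"dz": 0,"rx": 0,"ry": 0,"rz": 0,"hand": 0.6},{"dx": 0.0039,"dy": -0.0004,"dz": 0,"rx": 0,"ry": 0,"rz": 0,"hand": 0.6},{"dx": 0.0058,"dy": -0.0008,"dz": 0,"rx": 0,"ry": 0,"rz": 0,"hand": 0.6},{"dx": 0.0077,"dy": -0.0013,"dz": 0,"rx": 0,"ry": 0,"rz": 0,"hand": 0.6},{"dx": 0.0095,"dy": -0.0018,"dz": 0,"rx": 0,"ry": 0,"rz": 0,"hand": 0.6},{"dx": 0.0114,"dy": -0.0024,"dz": 0,"rx": 0,"ry": 0,"rz": 0,"hand": 0.6},{"dx": 0.0132,"dy": -0.0031,"dz": 0,"rx": 0,"ry": 0,"rz": 0,"hand": 0.6},{"dx": 0.0149,"dy": -0.0039,"dz": 0,"rx": 0,"ry": 0,"rz": 0,"hand": 0.6}]'

```text
clock: 12.73
position: [0.6035, 0.0981, 0.1127]
ee_rot: [[0.602, 0.798, -0.002], [0.798, -0.602, -0.001], [-0.003, -0.001, -1.0]]
contact_force: [-1.8, -5.6, -2.8]
gripper_width: 0.24
grip_force: 58.6
```

```bash
python3 turn.py 116 2.75 8
```

```text
t 12.73 th 114.12 cmd 116.0 Fr -0.5 Ft -5.9 Fz -2.8 fit [563.81 107.39  40.6 ] z 0.1127 grip 58.6
118.8: 0.0017 -0.0009
121.5: 0.0034 -0.0019
124.2: 0.0051 -0.0029
127.0: 0.0066 -0.0041
129.8: 0.0082 -0.0053
132.5: 0.0096 -0.0066
135.2: 0.0111 -0.0079
138.0: 0.0124 -0.0093
```

send_rows --rows '[{"dx": 0.0017,"dy": -0.0009,"dz": 0,"rx": 0,"ry": 0,"rz": 0,"hand": 0.6},{"dx": 0.0034,"dy": -0.0019,"dz": 0,"rx": 0,"ry": 0,"rz": 0,"hand": 0.6},{"dx": 0.0051,"dy": -0.0029,"dz": 0,"rx": 0,"ry": 0,"rz": 0,"hand": 0.6},{"dx": 0.0066,"dy": -0.0041,"dz": 0,"rx": 0,"ry": 0,"rz": 0,"hand": 0.6},{"dx": 0.0082,"dy": -0.0053,"dz": 0,"rx": 0,"ry": 0,"rz": 0,"hand": 0.6},{"dx": 0.0096,"dy": -0.0066,"dz": 0,"rx": 0,"ry": 0,"rz": 0,"hand": 0.6},{"dx": 0.0111,"dy": -0.0079,"dz": 0,"rx": 0,"ry": 0,"rz": 0,"hand": 0.6},{"dx": 0.0124,"dy": -0.0093,"dz": 0,"rx": 0,"ry": 0,"rz": 0,"hand": 0.6}]'

```text
clock: 13.4
position: [0.6041, 0.1135, 0.1127]
ee_rot: [[0.602, 0.798, -0.001], [0.798, -0.602, -0.002], [-0.002, 0.0, -1.0]]
contact_force: [-1.2, -5.6, -3.9]
gripper_width: 0.243
grip_force: 58.7
```

```bash
python3 turn.py 138 2.75 8
```

```text
t 13.4 th 136.0 cmd 138.0 Fr -2.1 Ft -5.4 Fz -3.9 fit [563.82 107.33  40.55] z 0.1127 grip 58.7
140.8: 0.0012 -0.0015
143.5: 0.0024 -0.0031
146.2: 0.0035 -0.0047
149.0: 0.0045 -0.0064
151.8: 0.0055 -0.0081
154.5: 0.0064 -0.0098
157.2: 0.0072 -0.0116
160.0: 0.0079 -0.0134
```

send_rows --rows '[{"dx": 0.0012,"dy": -0.0015,"dz": 0,"rx": 0,"ry": 0,"rz": 0,"hand": 0.6},{"dx": 0.0024,"dy": -0.0031,"dz": 0.0001,"rx": 0,"ry": 0,"rz": 0,"hand": 0.6},{"dx": 0.0035,"dy": -0.0047,"dz": 0.0002,"rx": 0,"ry": 0,"rz": 0,"hand": 0.6},{"dx": 0.0045,"dy": -0.0064,"dz": 0.0002,"rx": 0,"ry": 0,"rz": 0,"hand": 0.6},{"dx": 0.0055,"dy": -0.0081,"dz": 0.0002,"rx": 0,"ry": 0,"rz": 0,"hand": 0.6},{"dx": 0.0064,"dy": -0.0098,"dz": 0.0002,"rx": 0,"ry": 0,"rz": 0,"hand": 0.6},{"dx": 0.0072,"dy": -0.0116,"dz": 0.0002,"rx": 0,"ry": 0,"rz": 0,"hand": 0.6},{"dx": 0.0079,"dy": -0.0134,"dz": 0.0002,"rx": 0,"ry": 0,"rz": 0,"hand": 0.6}]'

```text
clock: 14.07
position: [0.599, 0.128, 0.1127]
ee_rot: [[0.602, 0.798, 0.0], [0.798, -0.602, -0.001], [-0.001, 0.001, -1.0]]
contact_force: [0.7, -4.8, -5.4]
gripper_width: 0.245
grip_force: 58.7
```

```bash
python3 turn.py 160 2.75 8
```

```text
t 14.07 th 157.72 cmd 160.0 Fr -1.8 Ft -4.5 Fz -5.4 fit [563.81 107.35  40.57] z 0.1127 grip 58.7
162.8: 0.0006 -0.0019
165.5: 0.0011 -0.0037
168.2: 0.0015 -0.0057
171.0: 0.0018 -0.0076
173.8: 0.0021 -0.0095
176.5: 0.0023 -0.0115
179.2: 0.0023 -0.0134
182.0: 0.0023 -0.0153
```

send_rows --rows '[{"dx": 0.0006,"dy": -0.0019,"dz": 0,"rx": 0,"ry": 0,"rz": 0,"hand": 0.6},{"dx": 0.0011,"dy": -0.0037,"dz": 0.0002,"rx": 0,"ry": 0,"rz": 0,"hand": 0.6},{"dx": 0.0015,"dy": -0.0057,"dz": 0.0003,"rx": 0,"ry": 0,"rz": 0,"hand": 0.6},{"dx": 0.0018,"dy": -0.0076,"dz": 0.0003,"rx": 0,"ry": 0,"rz": 0,"hand": 0.6},{"dx": 0.0021,"dy": -0.0095,"dz": 0.0003,"rx": 0,"ry": 0,"rz": 0,"hand": 0.6},{"dx": 0.0023,"dy": -0.0115,"dz": 0.0003,"rx": 0,"ry": 0,"rz": 0,"hand": 0.6},{"dx": 0.0023,"dy": -0.0134,"dz": 0.0003,"rx": 0,"ry": 0,"rz": 0,"hand": 0.6},{"dx": 0.0023,"dy": -0.0153,"dz": 0.0003,"rx": 0,"ry": 0,"rz": 0,"hand": 0.6}]'

```text
clock: 14.73
position: [0.5869, 0.1406, 0.1127]
ee_rot: [[0.602, 0.799, -0.001], [0.799, -0.602, 0.002], [0.001, -0.002, -1.0]]
contact_force: [1.6, -2.9, -5.6]
gripper_width: 0.239
grip_force: 58.7
```

```bash
python3 turn.py 182 2.75 8
```

```text
t 14.73 th 182.84 cmd 182.0 Fr -1.5 Ft -2.9 Fz -5.6 fit [563.87 107.24  40.47] z 0.1127 grip 58.7
184.8: -0.0001 -0.0019
187.5: -0.0004 -0.0039
190.2: -0.0007 -0.0058
193.0: -0.0011 -0.0077
195.8: -0.0016 -0.0096
198.5: -0.0021 -0.0114
201.2: -0.0028 -0.0133
204.0: -0.0035 -0.0151
```

send_rows --rows '[{"dx": -0.0001,"dy": -0.0019,"dz": 0.0001,"rx": 0,"ry": 0,"rz": 0,"hand": 0.6},{"dx": -0.0004,"dy": -0.0039,"dz": 0.0002,"rx": 0,"ry": 0,"rz": 0,"hand": 0.6},{"dx": -0.0007,"dy": -0.0058,"dz": 0.0003,"rx": 0,"ry": 0,"rz": 0,"hand": 0.6},{"dx": -0.0011,"dy": -0.0077,"dz": 0.0003,"rx": 0,"ry": 0,"rz": 0,"hand": 0.6},{"dx": -0.0016,"dy": -0.0096,"dz": 0.0003,"rx": 0,"ry": 0,"rz": 0,"hand": 0.6},{"dx": -0.0021,"dy": -0.0114,"dz": 0.0003,"rx": 0,"ry": 0,"rz": 0,"hand": 0.6},{"dx": -0.0028,"dy": -0.0133,"dz": 0.0003,"rx": 0,"ry": 0,"rz": 0,"hand": 0.6},{"dx": -0.0035,"dy": -0.0151,"dz": 0.0003,"rx": 0,"ry": 0,"rz": 0,"hand": 0.6}]'

```text
clock: 15.4
position: [0.5722, 0.1468, 0.1127]
ee_rot: [[0.602, 0.799, -0.002], [0.799, -0.602, 0.002], [0.0, -0.003, -1.0]]
contact_force: [4.4, -1.0, -2.6]
gripper_width: 0.241
grip_force: 58.9
```

```bash
python3 turn.py 204 2.75 8
```

```text
t 15.4 th 205.72 cmd 204.0 Fr -0.1 Ft -4.5 Fz -2.6 fit [563.89 107.21  40.45] z 0.1127 grip 58.9
206.8: -0.0008 -0.0018
209.5: -0.0017 -0.0035
212.2: -0.0027 -0.0052
215.0: -0.0038 -0.0068
217.8: -0.0049 -0.0084
220.5: -0.0061 -0.0099
223.2: -0.0074 -0.0113
226.0: -0.0087 -0.0127
```

send_rows --rows '[{"dx": -0.0008,"dy": -0.0018,"dz": 0,"rx": 0,"ry": 0,"rz": 0,"hand": 0.6},{"dx": -0.0017,"dy": -0.0035,"dz": 0,"rx": 0,"ry": 0,"rz": 0,"hand": 0.6},{"dx": -0.0027,"dy": -0.0052,"dz": 0,"rx": 0,"ry": 0,"rz": 0,"hand": 0.6},{"dx": -0.0038,"dy": -0.0068,"dz": 0,"rx": 0,"ry": 0,"rz": 0,"hand": 0.6},{"dx": -0.0049,"dy": -0.0084,"dz": 0,"rx": 0,"ry": 0,"rz": 0,"hand": 0.6},{"dx": -0.0061,"dy": -0.0099,"dz": 0,"rx": 0,"ry": 0,"rz": 0,"hand": 0.6},{"dx": -0.0074,"dy": -0.0113,"dz": 0,"rx": 0,"ry": 0,"rz": 0,"hand": 0.6},{"dx": -0.0087,"dy": -0.0127,"dz": 0,"rx": 0,"ry": 0,"rz": 0,"hand": 0.6}]'

```text
clock: 16.07
position: [0.5566, 0.1472, 0.1126]
ee_rot: [[0.602, 0.799, -0.003], [0.799, -0.602, 0.001], [-0.0, -0.003, -1.0]]
contact_force: [4.9, 0.4, -1.9]
gripper_width: 0.241
grip_force: 59.1
```

```bash
python3 turn.py 227 2.75 8
```

```text
t 16.07 th 227.86 cmd 227.0 Fr -0.5 Ft -4.9 Fz -1.9 fit [563.87 107.23  40.47] z 0.1126 grip 59.1
229.8: -0.0014 -0.0013
232.5: -0.0030 -0.0025
235.2: -0.0045 -0.0037
238.0: -0.0061 -0.0047
240.8: -0.0078 -0.0057
243.5: -0.0095 -0.0067
246.2: -0.0113 -0.0075
249.0: -0.0131 -0.0083
```

send_rows --rows '[{"dx": -0.0014,"dy": -0.0013,"dz": 0,"rx": 0,"ry": 0,"rz": 0,"hand": 0.6},{"dx": -0.003,"dy": -0.0025,"dz": 0,"rx": 0,"ry": 0,"rz": 0,"hand": 0.6},{"dx": -0.0045,"dy": -0.0037,"dz": 0,"rx": 0,"ry": 0,"rz": 0,"hand": 0.6},{"dx": -0.0061,"dy": -0.0047,"dz": 0,"rx": 0,"ry": 0,"rz": 0,"hand": 0.6},{"dx": -0.0078,"dy": -0.0057,"dz": 0,"rx": 0,"ry": 0,"rz": 0,"hand": 0.6},{"dx": -0.0095,"dy": -0.0067,"dz": 0,"rx": 0,"ry": 0,"rz": 0,"hand": 0.6},{"dx": -0.0113,"dy": -0.0075,"dz": 0,"rx": 0,"ry": 0,"rz": 0,"hand": 0.6},{"dx": -0.0131,"dy": -0.0083,"dz": 0,"rx": 0,"ry": 0,"rz": 0,"hand": 0.6}]'

```text
clock: 16.73
position: [0.5422, 0.1419, 0.1126]
ee_rot: [[0.602, 0.799, -0.002], [0.799, -0.602, 0.002], [0.0, -0.003, -1.0]]
contact_force: [4.7, -0.3, -2.9]
gripper_width: 0.24
grip_force: 59.1
```

```bash
python3 turn.py 249 2.75 8
```

```text
t 16.73 th 249.44 cmd 249.0 Fr -2.8 Ft -3.8 Fz -2.9 fit [563.86 107.24  40.48] z 0.1126 grip 59.1
251.8: -0.0018 -0.0006
254.5: -0.0037 -0.0011
257.2: -0.0056 -0.0015
260.0: -0.0076 -0.0019
262.8: -0.0095 -0.0022
265.5: -0.0114 -0.0024
268.2: -0.0133 -0.0025
271.0: -0.0153 -0.0026
```

send_rows --rows '[{"dx": -0.0018,"dy": -0.0006,"dz": 0,"rx": 0,"ry": 0,"rz": 0,"hand": 0.6},{"dx": -0.0037,"dy": -0.0011,"dz": 0,"rx": 0,"ry": 0,"rz": 0,"hand": 0.6},{"dx": -0.0056,"dy": -0.0015,"dz": 0,"rx": 0,"ry": 0,"rz": 0,"hand": 0.6},{"dx": -0.0076,"dy": -0.0018,"dz": 0,"rx": 0,"ry": 0,"rz": 0,"hand": 0.6},{"dx": -0.0095,"dy": -0.002,"dz": 0,"rx": 0,"ry": 0,"rz": 0,"hand": 0.6},{"dx": -0.0114,"dy": -0.0021,"dz": 0,"rx": 0,"ry": 0,"rz": 0,"hand": 0.6},{"dx": -0.0133,"dy": -0.0022,"dz": 0,"rx": 0,"ry": 0,"rz": 0,"hand": 0.6},{"dx": -0.0153,"dy": -0.0022,"dz": 0,"rx": 0,"ry": 0,"rz": 0,"hand": 0.6}]'

```text
clock: 17.4
position: [0.5311, 0.1317, 0.1126]
ee_rot: [[0.601, 0.799, -0.003], [0.799, -0.601, 0.003], [0.001, -0.004, -1.0]]
contact_force: [4.0, 3.2, -2.9]
gripper_width: 0.24
grip_force: 59.1
```

```bash
python3 turn.py 271 2.75 8
```

```text
t 17.4 th 270.68 cmd 271.0 Fr -1.3 Ft -4.9 Fz -2.9 fit [563.81 107.26  40.51] z 0.1126 grip 59.1
273.8: -0.0019 0.0001
276.5: -0.0039 0.0003
279.2: -0.0058 0.0006
282.0: -0.0077 0.0010
284.8: -0.0096 0.0014
287.5: -0.0115 0.0019
290.2: -0.0133 0.0025
293.0: -0.0151 0.0032
```

send_rows --rows '[{"dx": -0.0019,"dy": 0.0001,"dz": 0,"rx": 0,"ry": 0,"rz": 0,"hand": 0.6},{"dx": -0.0039,"dy": 0.0003,"dz": 0,"rx": 0,"ry": 0,"rz": 0,"hand": 0.6},{"dx": -0.0058,"dy": 0.0006,"dz": 0,"rx": 0,"ry": 0,"rz": 0,"hand": 0.6},{"dx": -0.0077,"dy": 0.001,"dz": 0,"rx": 0,"ry": 0,"rz": 0,"hand": 0.6},{"dx": -0.0096,"dy": 0.0015,"dz": 0,"rx": 0,"ry": 0,"rz": 0,"hand": 0.6},{"dx": -0.0115,"dy": 0.0021,"dz": 0,"rx": 0,"ry": 0,"rz": 0,"hand": 0.6},{"dx": -0.0133,"dy": 0.0028,"dz": 0,"rx": 0,"ry": 0,"rz": 0,"hand": 0.6},{"dx": -0.0151,"dy": 0.0036,"dz": 0,"rx": 0,"ry": 0,"rz": 0,"hand": 0.6}]'

```text
clock: 18.07
position: [0.5243, 0.118, 0.1126]
ee_rot: [[0.601, 0.799, -0.004], [0.799, -0.601, 0.005], [0.001, -0.006, -1.0]]
contact_force: [2.9, 4.2, -2.0]
gripper_width: 0.241
grip_force: 59.1
```

```bash
python3 turn.py 293 2.75 8
```

```text
t 18.07 th 292.14 cmd 293.0 Fr -1.7 Ft -4.8 Fz -2.0 fit [563.77 107.27  40.53] z 0.1126 grip 59.1
295.8: -0.0018 0.0008
298.5: -0.0035 0.0017
301.2: -0.0052 0.0027
304.0: -0.0068 0.0038
306.8: -0.0084 0.0049
309.5: -0.0099 0.0061
312.2: -0.0114 0.0074
315.0: -0.0128 0.0087
```

send_rows --rows '[{"dx": -0.0018,"dy": 0.0008,"dz": 0,"rx": 0,"ry": 0,"rz": 0,"hand": 0.6},{"dx": -0.0034,"dy": 0.0018,"dz": 0,"rx": 0,"ry": 0,"rz": 0,"hand": 0.6},{"dx": -0.0051,"dy": 0.0028,"dz": 0,"rx": 0,"ry": 0,"rz": 0,"hand": 0.6},{"dx": -0.0067,"dy": 0.0039,"dz": 0,"rx": 0,"ry": 0,"rz": 0,"hand": 0.6},{"dx": -0.0083,"dy": 0.005,"dz": 0,"rx": 0,"ry": 0,"rz": 0,"hand": 0.6},{"dx": -0.0098,"dy": 0.0063,"dz": 0,"rx": 0,"ry": 0,"rz": 0,"hand": 0.6},{"dx": -0.0113,"dy": 0.0076,"dz": 0,"rx": 0,"ry": 0,"rz": 0,"hand": 0.6},{"dx": -0.0126,"dy": 0.0089,"dz": 0,"rx": 0,"ry": 0,"rz": 0,"hand": 0.6}]'

```text
clock: 18.73
position: [0.5231, 0.1028, 0.1126]
ee_rot: [[0.601, 0.799, -0.005], [0.799, -0.601, 0.005], [0.001, -0.008, -1.0]]
contact_force: [1.9, 5.3, -1.1]
gripper_width: 0.243
grip_force: 59.2
```

```bash
python3 turn.py 315 2.75 8
```

```text
t 18.73 th 313.54 cmd 315.0 Fr -2.5 Ft -5.1 Fz -1.1 fit [563.76 107.27  40.53] z 0.1126 grip 59.2
317.8: -0.0013 0.0014
320.5: -0.0026 0.0030
323.2: -0.0037 0.0045
326.0: -0.0048 0.0061
328.8: -0.0059 0.0078
331.5: -0.0069 0.0095
334.2: -0.0078 0.0112
337.0: -0.0086 0.0129
```

send_rows --rows '[{"dx": -0.0013,"dy": 0.0014,"dz": 0,"rx": 0,"ry": 0,"rz": 0,"hand": 0.6},{"dx": -0.0025,"dy": 0.003,"dz": 0,"rx": 0,"ry": 0,"rz": 0,"hand": 0.6},{"dx": -0.0036,"dy": 0.0046,"dz": 0,"rx": 0,"ry": 0,"rz": 0,"hand": 0.6},{"dx": -0.0047,"dy": 0.0062,"dz": 0,"rx": 0,"ry": 0,"rz": 0,"hand": 0.6},{"dx": -0.0057,"dy": 0.0079,"dz": 0,"rx": 0,"ry": 0,"rz": 0,"hand": 0.6},{"dx": -0.0067,"dy": 0.0096,"dz": 0,"rx": 0,"ry": 0,"rz": 0,"hand": 0.6},{"dx": -0.0075,"dy": 0.0113,"dz": 0,"rx": 0,"ry": 0,"rz": 0,"hand": 0.6},{"dx": -0.0083,"dy": 0.013,"dz": 0,"rx": 0,"ry": 0,"rz": 0,"hand": 0.6}]'

```text
clock: 19.4
position: [0.5289, 0.0864, 0.1124]
ee_rot: [[0.602, 0.799, -0.005], [0.799, -0.602, 0.001], [-0.002, -0.005, -1.0]]
contact_force: [-3.0, 3.2, 3.1]
gripper_width: 0.241
grip_force: 59.8
```

```bash
python3 turn.py 337 2.75 8
```

```text
t 19.4 th 338.23 cmd 337.0 Fr 0.9 Ft -4.3 Fz 3.1 fit [563.74 107.25  40.54] z 0.1124 grip 59.8
339.8: -0.0007 0.0018
342.5: -0.0014 0.0036
345.2: -0.0020 0.0055
348.0: -0.0025 0.0074
350.8: -0.0028 0.0093
353.5: -0.0031 0.0112
356.2: -0.0033 0.0131
359.0: -0.0034 0.0151
```

send_rows --rows '[{"dx": -0.0006,"dy": 0.0018,"dz": 0,"rx": 0,"ry": 0,"rz": 0,"hand": 0.6},{"dx": -0.0013,"dy": 0.0036,"dz": 0,"rx": 0,"ry": 0,"rz": 0,"hand": 0.6},{"dx": -0.0018,"dy": 0.0055,"dz": 0,"rx": 0,"ry": 0,"rz": 0,"hand": 0.6},{"dx": -0.0022,"dy": 0.0072,"dz": 0,"rx": 0,"ry": 0,"rz": 0,"hand": 0.6},{"dx": -0.0026,"dy": 0.0088,"dz": 0,"rx": 0,"ry": 0,"rz": 0,"hand": 0.6},{"dx": -0.0028,"dy": 0.01,"dz": 0,"rx": 0,"ry": 0,"rz": 0,"hand": 0.6},{"dx": -0.0029,"dy": 0.0108,"dz": 0,"rx": 0,"ry": 0,"rz": 0,"hand": 0.6},{"dx": -0.0029,"dy": 0.0112,"dz": 0,"rx": 0,"ry": 0,"rz": 0,"hand": 0.6}]'

```text
clock: 20.07
position: [0.5367, 0.0769, 0.1124]
ee_rot: [[0.602, 0.798, -0.004], [0.798, -0.602, 0.0], [-0.002, -0.003, -1.0]]
contact_force: [-2.3, 3.4, 4.9]
gripper_width: 0.242
grip_force: 60.0
```

```bash
python3 turn.py 353.5 1 8
```

```text
t 20.07 th 355.66 cmd 353.5 Fr -1.1 Ft -4.0 Fz 4.9 fit [563.74 107.26  40.54] z 0.1124 grip 60.0
354.5: -0.0001 0.0007
355.5: -0.0001 0.0014
356.5: -0.0001 0.0021
357.5: -0.0001 0.0028
358.5: -0.0002 0.0035
359.5: -0.0002 0.0042
360.5: -0.0002 0.0050
361.5: -0.0002 0.0057
```

send_rows --rows '[{"dx": -0.0001,"dy": 0.0006,"dz": 0,"rx": 0,"ry": 0,"rz": 0,"hand": 0.6},{"dx": -0.0001,"dy": 0.0012,"dz": 0,"rx": 0,"ry": 0,"rz": 0,"hand": 0.6},{"dx": -0.0001,"dy": 0.0018,"dz": 0,"rx": 0,"ry": 0,"rz": 0,"hand": 0.6},{"dx": -0.0001,"dy": 0.0024,"dz": 0,"rx": 0,"ry": 0,"rz": 0,"hand": 0.6},{"dx": -0.0001,"dy": 0.0029,"dz": 0,"rx": 0,"ry": 0,"rz": 0,"hand": 0.6},{"dx": -0.0001,"dy": 0.0032,"dz": 0,"rx": 0,"ry": 0,"rz": 0,"hand": 0.6},{"dx": -0.0001,"dy": 0.0034,"dz": 0,"rx": 0,"ry": 0,"rz": 0,"hand": 0.6},{"dx": -0.0001,"dy": 0.0034,"dz": 0,"rx": 0,"ry": 0,"rz": 0,"hand": 0.6}]'

```text
clock: 20.73
position: [0.5393, 0.0747, 0.1124]
ee_rot: [[0.602, 0.798, -0.004], [0.798, -0.602, 0.0], [-0.002, -0.003, -1.0]]
contact_force: [-3.3, 2.2, 5.1]
gripper_width: 0.238
grip_force: 60.0
```

```bash
python3 turn.py 360 1 1
```

```text
t 20.73 th 0.44 cmd 360.0 Fr 0.2 Ft -4.0 Fz 5.1 fit [563.73 107.25  40.55] z 0.1124 grip 60.0
361.0: -0.0000 0.0007
```

send_rows --rows '[{"dx": 0,"dy": 0.0002,"dz": 0,"rx": 0,"ry": 0,"rz": 0,"hand": 0.6},{"dx": 0,"dy": 0.0004,"dz": 0,"rx": 0,"ry": 0,"rz": 0,"hand": 0.6},{"dx": 0,"dy": 0.0004,"dz": 0,"rx": 0,"ry": 0,"rz": 0,"hand": 0.6},{"dx": 0,"dy": 0.0002,"dz": 0,"rx": 0,"ry": 0,"rz": 0,"hand": 0.6},{"dx": 0,"dy": 0,"dz": 0,"rx": 0,"ry": 0,"rz": 0,"hand": 0.4},{"dx": 0,"dy": 0,"dz": 0,"rx": 0,"ry": 0,"rz": 0,"hand": 0.2},{"dx": 0,"dy": 0,"dz": 0,"rx": 0,"ry": 0,"rz": 0,"hand": 0},{"dx": 0,"dy": 0,"dz": 0,"rx": 0,"ry": 0,"rz": 0,"hand": 0}]'

```text
clock: 21.4
position: [0.5398, 0.0748, 0.112]
ee_rot: [[0.602, 0.798, -0.003], [0.798, -0.602, -0.0], [-0.002, -0.003, -1.0]]
contact_force: [-0.5, 0.8, 0.7]
gripper_width: 0.496
grip_force: 0.0
```

send_rows --rows '[{"dx": 0,"dy": 0,"dz": -0.01,"rx": 0,"ry": 0,"rz": 0,"hand": 0},{"dx": 0,"dy": 0,"dz": -0.03,"rx": 0,"ry": 0,"rz": 0,"hand": 0},{"dx": 0,"dy": 0,"dz": -0.06,"rx": 0,"ry": 0,"rz": 0,"hand": 0},{"dx": 0,"dy": 0,"dz": -0.09,"rx": 0,"ry": 0,"rz": 0,"hand": 0},{"dx": 0,"dy": 0,"dz": -0.105,"rx": 0,"ry": 0,"rz": 0,"hand": 0},{"dx": 0,"dy": 0,"dz": -0.105,"rx": 0,"ry": 0,"rz": 0,"hand": 0}]'

```text
clock: 21.9
position: [0.5428, 0.0755, 0.2224]
ee_rot: [[0.602, 0.799, 0.005], [0.799, -0.602, 0.002], [0.005, 0.003, -1.0]]
contact_force: [0.4, 0.6, 0.1]
gripper_width: 0.502
grip_force: 0.0
```

Run:
```python
from h import *
im=get_image("wrist");save(im,"w5.png",None,1.3);W=world(im).reshape(-1,3)
h=W[(W[:,2]>.142)&(W[:,2]<.152)&(np.hypot(W[:,0]-.54,W[:,1]-.075)<.03)];print("handle",((h.min(0)+h.max(0))/2).round(4),h.mean(0).round(4))
c=im["color"].reshape(-1,3).astype(int)
s=W[(W[:,2]>.052)&(W[:,2]<.066)&(abs(W[:,0]-.58)<.03)&(W[:,1]<-.03)&(W[:,1]>-.12)];print("stub",len(s),s.mean(0).round(4) if len(s) else "")
pl=W[(W[:,2]>.032)&(W[:,2]<.04)&(abs(W[:,0]-.58)<.017)&(W[:,1]>-.06)&(W[:,1]<.02)];print("plunger y min",pl[:,1].min().round(4))
delta((.5396,.0753,.11),-37)
```

```text
handle [0.5397 0.0754 0.1453] [0.5398 0.0759 0.1463]
stub 180 [ 0.5814 -0.0724  0.0591]
plunger y min -0.0596
t 21.95 pos [0.5417 0.0754 0.2201] d mm [ -1.6  -1.8 110.1] rv [ 0.05 -0.14  0.  ] q [ 7.900e+00  1.720e+01 -6.300e+00  6.630e+01  1.000e-01  1.349e+02] F [-0.2  0.2 -0.8] w 0.498 g 0.0
```

View pics/w5.png

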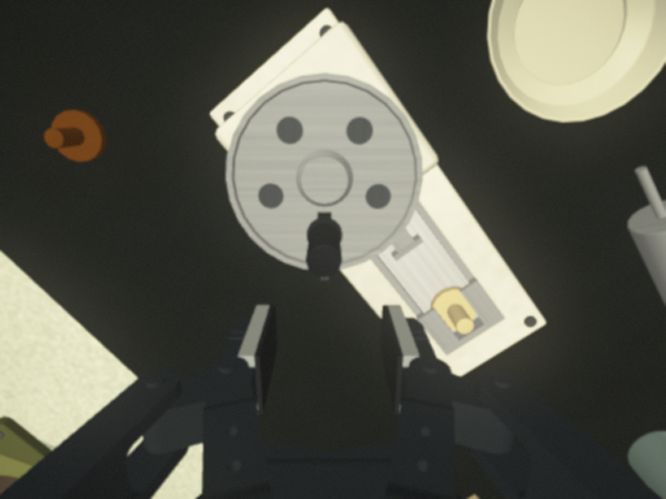

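The disc at (455,308) is under the lips, the plunger head at (407,245) is drawn back, and the handle is in line with the pointer at (324,275). The handle is within about 0.3 mm of where it started, so I'm handing in.

```bash
python3 -c "
from station import *
print(close_job())"
```

```text
the job is handed in; nothing more can be done
None
```

The job is handed in: the cream disc is home under the holder's lips after one gentle anticlockwise turn, the wheel is back at its mark to within camera accuracy, and the gripper is clear of everything. It took about 22 s of the 72 s; wrist-force readings after each move showed no more than about 6 N sideways on the handle during the turn.

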